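# Dark for the seeds, light for the seedlings

### The arm

A 6-joint arm with a two-finger parallel gripper is mounted at the origin on the work surface. World frame = base frame: x ahead of the robot, y to its left, z up, the work surface at z = 0. Lengths are in m, angles in degrees, forces in N, time in s.
With the tool pointing down it reaches from about 0.4 to 0.825 m from the base axis. Payload 7 kg.
Tool frame: the origin (TCP) lies midway between the tips of the shut fingers; the grasp point (between the pads) lies ctrl.tcp_to_grasp behind it (ctrl.tcp_to_grasp is the distance from the TCP to the grasp point, in m); y points along the fingers, z is the direction in which the jaws open and shut, and the axes are right-handed (so a half turn about y gives the same grasp; the last joint's range is limited). The gripper opens to 88 mm and grips with 3 to 60 N. Pads are 19 mm wide; open, the fingers measure 130 mm over their backs; the gripper's body (78 mm by 193 mm) begins 47 mm behind the grasp point.
Start: joints at [88.7, 20.546, 0.682, 0, -70.136, -16.507], TCP at [0.206, 0.643, 0.227] pointing down, gripper open.
Joint ranges: [-176.03, 176.03], [-82.01, 121.73], [-58.28, 71.71], [-173.87, 95.51], [-174.79, -0.11], [-173.66, 173.66]. Speed limits (degrees/s): [136.94, 136.94, 172.46, 180, 180, 180].

### API

Orientations are given as [roll, pitch, yaw] about the fixed x, y, z axes, in that order (R = Rz(yaw) Ry(pitch) Rx(roll)).
In Python, from plant import ctrl, snapshot, silhouettes gives the robot as it stands.
- The arm moves only by the shell command python3 -m pendant 'ROWS'. ROWS is JSON, a list that holds one entry, the list of rows, each a list of 7 numbers: the shift along the tool's x, y, z in cm, then the turn, a rotation vector about the tool's x, y, z in degrees, then the opening, from 0 (shut) to 1 (fully open). In form: [[[x, y, z, rx, ry, rz, hand], ...]]. A call has 1 to 12 rows; each row shifts and turns the commanded pose from where the row before left it, along the tool's axes as they then stand; what a row does not reach is not made up. A row lasts 1/12 s, in which the tool goes at most 41.7 mm and 7.16 degrees, less where a joint would pass 70% of its speed; a pose out of reach is approached as far as the arm can. A call with a gripper value outside its range is refused whole. The fingers move at their own pace and stop on an object; the grip force is fixed at half the most. Time passes only in rows, so rows that do not move let the fingers close. It gives the time, the measured TCP pose, the force and the opening at its end, in the units of the state.
- ctrl.get_obs(): the state, without advancing time (a new reading comes with each control period).
- snapshot(name): name is "scene" or "top" or "wrist"; returns a dict with "image" (400x640x3 uint8, red, green, blue), "camera_matrix" (3x3 intrinsics, pixels), "eye" and "orientation" of the camera in the world; the wrist camera has in their place "mount" (4x4, takes a point from camera to tool coordinates, whose origin is the TCP and whose axes are the tool frame's). Camera axes: x right, y down, z forward; pixel columns grow to the right and rows downward; lengths in m; the calibration is good to about 2 mm. A picture is of the moment at which its call begins: read the wrist's pose just before it. There is no depth.
- ctrl.close_job(): hands the job in, once; it reports no verdict.
Trained networks look in a picture, given as the dict that the camera call returned (one of the last four; its "shot" number tells which), for a name from the list of things; names that differ only in an ending like _2 or _b are one class to them, and where a whole thing is asked for, a point or a joint stands for the part that bears it (a point fixed in the world has none). Each returns a list of dicts, best first, with "confidence" (0 to 1); they miss things now and then, are a little off and sometimes report something else, mostly with a low value. They report only what shows in the picture. A call takes as long as a camera call.
- silhouettes(picture, thing): "mask" (400x640 bool, what is visible of it) and "bbox" ([left, top, width, height] in pixels, round what is visible of it).
The state is a dict: "clock": time; "joint_pos": joint angles; "qvel": joint speeds; "tau": joint torques, N m; "tool_pos": TCP position; "orientation": TCP orientation; "force": force on the tool from outside, world axes, zero at the start; "moment": the same for the moment, N m; "opening": finger opening in m.
Only numpy, scipy, OpenCV 4.12 (cv2) and the standard library are available. Lean on these libraries where they do the work, as an engineer would, in place of code of your own. Each camera call takes 0.05 s, during which the arm holds its last target.

### The job

Two low plywood germination cupboards stand on the kitchen worktop. Shut the one whose door was left open, pushing gently until its roller catch snaps and holds the door by itself, never pressing it onto its stop with more than about 15 N; and pull the other door off its catch by the handle and leave it standing wide open, about square to its cupboard, so that the seedlings get light. Do it gently: swing no door fast, and leave the bowl, the jar and the other things on the worktop where they are.

Things in the scene. Friction and masses are not known exactly. Their poses are not given: they have to be found in the camera images.
- cupboard_a: The cupboard whose door stands open at the start: a low plywood cupboard, 160 mm deep, 215 wide, 165 high, fixed to the worktop. Origin: centre of its underside; x runs from its front to its back (the front, with the door, looks to the robot along -x), y to its left side seen from the robot, z up. It may stand left or right of the other.
- cupboard_b: The cupboard whose door is shut at the start: a low plywood cupboard, 160 mm deep, 215 wide, 165 high, fixed to the worktop. Origin: centre of its underside; x runs from its front to its back (the front, with the door, looks to the robot along -x), y to its left side seen from the robot, z up. 
- carcass_a: Walls, roof and floor of cupboard_a with its roller catch and rubber stop, inside under the roof at the right; origin and axes as cupboard_a. The catch plate sits in slots, so where the door shuts is unknown: anywhere from angle -0.125 to 0.115, up to 25 mm in or out at the free edge. Once caught, the door rests on the stop (8 N per mm) with about 5 N.
- door_a (a joint): Angle in rad of the open door of cupboard_a about its upright hinge on the cupboard's left (+y) side; 0 = parallel to the cupboard's front, growing as the free right edge swings out to the robot; limit 1.75. Starts at 0.5 to 1.1. It swings easily, then over the roller the push rises to about 7.5 N (160 mm from the hinge), and it snaps in the last 3 to 4 mm.
- door_b (a joint): Angle in rad of the shut door of cupboard_b about its upright hinge on the cupboard's left (+y) side; 0 = parallel to the cupboard's front, growing as the free right edge swings out to the robot; limit 1.75. Starts caught, at about 0. Pulling it free takes about 9 N at the handle, in the first 10 mm; then it swings easily and stays where left.
- door_a_push (a point): Middle of the free strip of door_a's outer face between handle and free edge, a good place to push: 170 mm from the hinge axis, 130 mm above the worktop. Once the door has snapped in, more push only loads the stop: 12 N is plenty, over 15 N is too much. Axes turn with the door.
- door_a_hinge (a point): On the hinge axis of door_a, 84 mm above the worktop, at (-72, 93.5) mm in the cupboard's frame. The door reaches from 1 to 206 mm from this axis, is 12 mm thick (6 mm either side of it), stands from 8 to 169 mm above the worktop; its top and free edges return 40 mm inwards. Axes turn with the door; at angle 0 they lie as the cupboard's.
- door_b_hinge (a point): On the hinge axis of door_b, 84 mm above the worktop, at (-72, 93.5) mm in the cupboard's frame. The door reaches from 1 to 206 mm from this axis, is 12 mm thick (6 mm either side of it), stands from 8 to 169 mm above the worktop; its top and free edges return 40 mm inwards. Axes turn with the door; at angle 0 they lie as the cupboard's.
- door_a_handle (a point): On the axis of door_a's handle, 120 mm above the worktop, 130 mm along the door from the hinge axis and 46 mm out from it (40 mm off the outer face). The handle is an upright round steel bar, 10 mm thick, from 75 to 145 mm above the worktop, on two 8 mm stubs 88 and 132 mm up. Axes turn with the door.
- door_b_handle (a point): On the axis of door_b's handle, 120 mm above the worktop, 130 mm along the door from the hinge axis and 46 mm out from it (40 mm off the outer face). The handle is an upright round steel bar, 10 mm thick, from 75 to 145 mm above the worktop, on two 8 mm stubs 88 and 132 mm up. Axes turn with the door.
- bowl: Not to be moved: a small white bowl, 80 mm wide and 35 mm high, standing on the roof of cupboard_a. Origin: centre of its underside.
- seed_jar: Not to be moved: a glass jar 52 mm wide and 70 mm high, standing on the roof of cupboard_b. Origin: centre of its underside.
- mug: Not to be moved: a blue-glazed mug, 80 mm wide and 90 mm high, on the left of the worktop. Origin: centre of its underside.
- plate: Not to be moved: a white plate, 170 mm wide, on the right of the worktop. Origin: centre of its underside.
- water_bottle: Not to be moved: a clear bottle, 64 mm wide and 170 mm high, on the left of the worktop. Origin: centre of its underside.
- spoon: Not to be moved: a spoon with a wooden handle, 160 mm long, lying, on the right near the robot. Origin: its middle, on the worktop.
- pot: Not to be moved: a terracotta pot, 76 mm wide and 70 mm high, on the right of the worktop. Origin: centre of its underside.

How it is judged:
By the outcome, as a careful person would: the job done as asked, in the order asked, and still so for the second after the job is handed in, with the robot touching nothing.
It also fails if it takes over 69 s, if anything falls off the work surface, if the arm or the gripper's body presses on something with over 40 N, if the wrist force passes 120 N, or if a joint passes its speed limit or range.

## Working session

There is one attempt and no reset: what is moved stays moved. The work goes in short steps, Python scripts to look and compute and a shell command to move; the robot and the scene stay as the last step left them, time stands still between calls to the robot, and variables do not carry over. Pictures are saved under pics/ and viewed, and the job is handed in when it is done.

```bash
ls; mkdir -p pics; python3 - <<'E'
from plant import ctrl, snapshot, silhouettes
import cv2
print(ctrl.get_obs(), ctrl.tcp_to_grasp)
for n in ("scene","top"):
    s=snapshot(n); cv2.imwrite(f"pics/{n}0.png",s["image"][:,:,::-1]); print(n,s["camera_matrix"],s["eye"],s["orientation"])
E
```

```text
pics
{'clock': 0.0, 'joint_pos': array([ 8.86991398e+01,  2.05922285e+01,  6.31745138e-01, -2.13170872e-02,
       -7.01372838e+01, -1.65079427e+01]), 'qvel': array([-0.0169691 , -0.0155094 , -0.0101538 , -0.00581122, -0.07513058,
       -0.0052718 ]), 'tau': array([-4.82042105e-04, -5.82721674e+01,  2.93047446e+01,  6.99722752e+00,
        6.70033711e-03, -1.58403782e-04]), 'tool_pos': array([0.20629929, 0.64215491, 0.22559458]), 'orientation': array([-8.99005682e+01,  8.57008512e-03,  1.62183945e+02]), 'force': array([-0.68614226, -0.08356702,  0.21483926]), 'moment': array([0.00486238, 0.03746527, 0.01993718]), 'opening': 0.08756229492732431} 0.0188
scene [[503.81610718   0.         314.98765457]
 [  0.         503.81610718 198.06449233]
 [  0.           0.           1.        ]] [0.61434906 0.69353982 1.34321432] [-1.50428709e+02 -2.94551501e-02  1.75124806e+02]
top [[373.36682246   0.         324.13446518]
 [  0.         373.36682246 206.49087589]
 [  0.           0.           1.        ]] [0.31834815 0.03029552 1.34291495] [-169.06487817   -1.12223466  -88.54242968]
```

View pics/scene0.png

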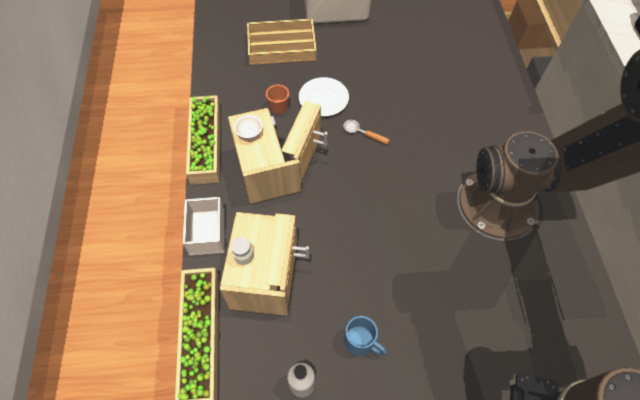

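View pics/top0.png

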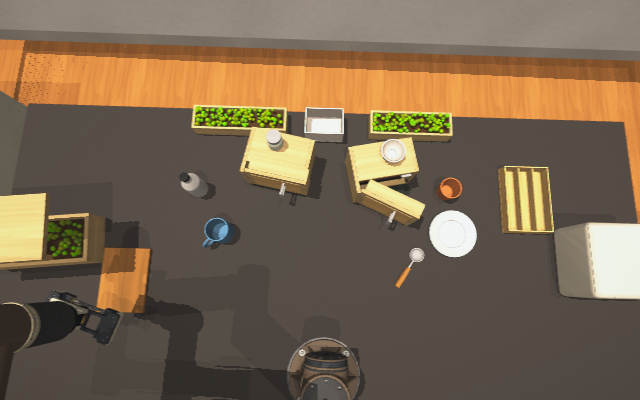

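The scene view shows cupboard A (bowl, open door, around px (270,145)) and cupboard B (jar, shut door, around px (260,260)). In the top view, B is left at (280,160) and A right at (385,180). I'll zoom in for the corners.

```bash
python3 - <<'E'
from plant import ctrl, snapshot, silhouettes
import cv2,numpy as np
a=cv2.imread("pics/top0.png"); b=cv2.imread("pics/scene0.png")
def crop(im,x,y,w,h,s,n):
    c=cv2.resize(im[y:y+h,x:x+w],None,fx=s,fy=s,interpolation=cv2.INTER_CUBIC)
    for i in range(0,w,10): cv2.putText(c,str(x+i),(i*s,8),0,.28,(0,0,255),1); cv2.line(c,(i*s,0),(i*s,h*s),(90,90,90),1) if i%20==0 else None
    for i in range(0,h,10): cv2.putText(c,str(y+i),(0,i*s+4),0,.28,(0,0,255),1); cv2.line(c,(0,i*s),(w*s,i*s),(90,90,90),1) if i%20==0 else None
    cv2.imwrite(n,c)
crop(a,235,120,95,90,6,"pics/tB.png");crop(a,340,130,95,100,6,"pics/tA.png")
crop(b,215,200,105,120,5,"pics/sB.png");crop(b,220,90,120,120,5,"pics/sA.png")
s=snapshot("top")
for t in("cupboard_a","cupboard_b","door_a","door_b","carcass_a","door_a_handle","bowl","seed_jar"):
    print(t,[(round(d["confidence"],2),d["bbox"],int(d["mask"].sum())) for d in silhouettes(s,t)])
E
```

```text
cupboard_a [(0.96, [346.5, 137.2, 76.3, 87.0], 4473), (0.86, [242.8, 127.4, 74.8, 66.8], 3519), (0.71, [179.8, 172.2, 29.0, 23.8], 482)]
cupboard_b [(0.96, [346.5, 137.2, 76.3, 87.0], 4473), (0.86, [242.8, 127.4, 74.8, 66.8], 3519), (0.71, [179.8, 172.2, 29.0, 23.8], 482)]
door_a [(0.75, [243.3, 157.3, 65.7, 38.7], 1639), (0.61, [354.4, 178.3, 70.9, 44.2], 1649)]
door_b [(0.75, [243.3, 157.3, 65.7, 38.7], 1639), (0.61, [354.4, 178.3, 70.9, 44.2], 1649)]
carcass_a [(0.94, [347.4, 137.3, 70.1, 64.4], 2574)]
door_a_handle [(0.78, [357.5, 180.2, 66.6, 43.8], 1631)]
bowl [(0.67, [356.9, 180.5, 68.5, 42.2], 1604), (0.62, [382.0, 136.6, 26.0, 23.9], 415), (0.52, [246.5, 159.4, 60.2, 36.4], 1623)]
seed_jar [(0.84, [266.4, 130.8, 14.6, 17.2], 295), (0.64, [356.5, 179.8, 68.0, 47.0], 1666), (0.52, [240.2, 127.8, 76.9, 70.8], 3720)]
```

View pics/tB.png

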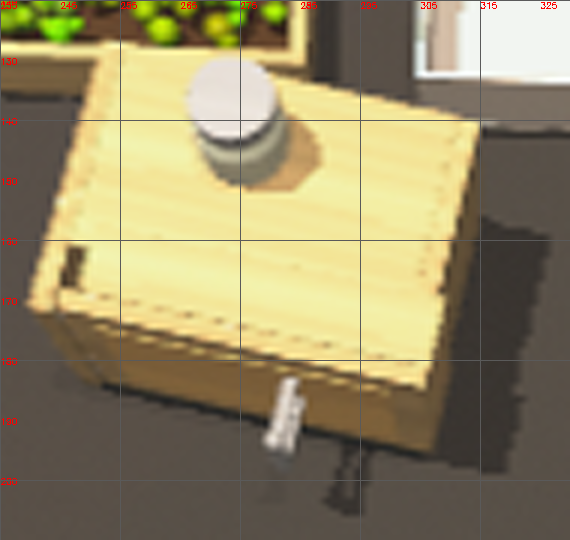

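View pics/tA.png

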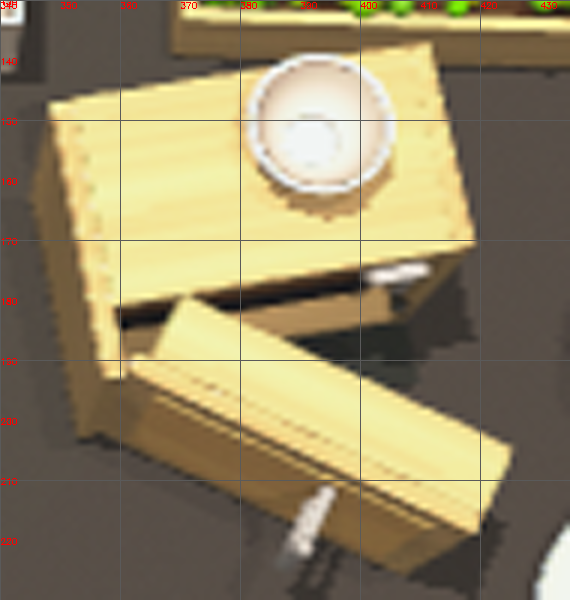

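View pics/sB.png

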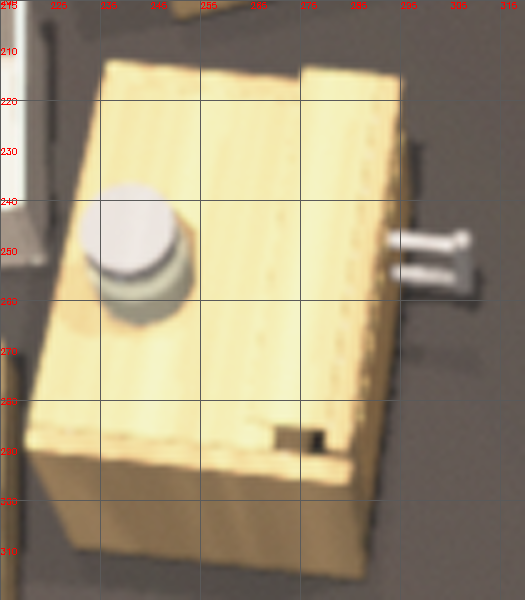

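View pics/sA.png

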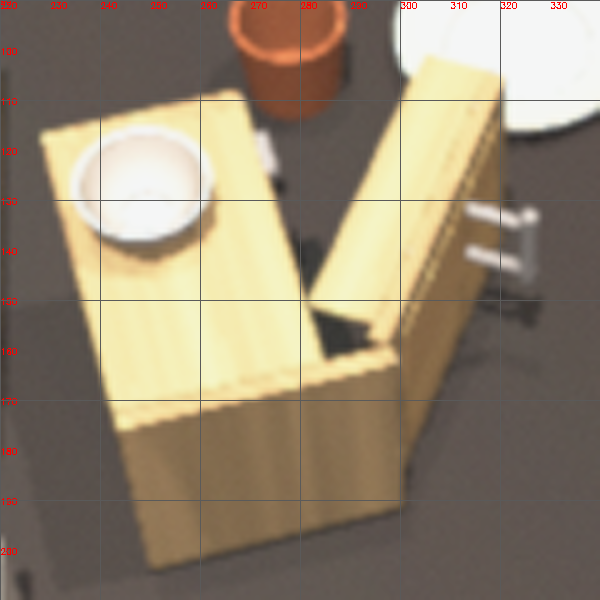

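```bash
cat > h.py <<'E'
import numpy as np
from scipy.spatial.transform import Rotation as R
from scipy.optimize import least_squares
CAM={"scene":([[503.816,0,314.988],[0,503.816,198.064],[0,0,1]],[0.61434906,0.69353982,1.34321432],[-150.428709,-.0294551501,175.124806]),
"top":([[373.3668,0,324.1345],[0,373.3668,206.4909],[0,0,1]],[0.31834815,0.03029552,1.34291495],[-169.06487817,-1.12223466,-88.54242968])}
def proj(c,P):
    K,e,o=CAM[c]; p=R.from_euler("xyz",o,degrees=True).inv().apply(np.array(P)-e)@np.array(K).T
    return p[:2]/p[2]
def cab(q,P): # q x,y,yaw(rad)
    c,s=np.cos(q[2]),np.sin(q[2]); return np.array([q[0]+c*P[0]-s*P[1],q[1]+s*P[0]+c*P[1],P[2]])
def door(q,a,along,out,z): # closed: along=-y, out=-x ; angle a turns free edge to -x
    d=np.array([-np.sin(a),-np.cos(a)]); n=np.array([-np.cos(a),np.sin(a)])
    p=np.array([-.072,.0935])+along*d+out*n
    return cab(q,[p[0],p[1],z])
E
cat > fit.py <<'E'
from h import *
C=lambda x,y,z:lambda q:cab(q,[x/1e3,y/1e3,z/1e3])
D=lambda a,o,z:lambda q:door(q,q[3],a/1e3,o/1e3,z/1e3)
bl,br,fl,flb,blb=C(80,107.5,165),C(80,-107.5,165),C(-80,107.5,165),C(-80,107.5,0),C(80,107.5,0)
dt,db,ht=D(206,6,169),D(206,6,8),D(130,46,145)
B=[("top",bl,252.5,127.5),("top",fl,240,170.5),("top",br,315,140.3),("top",dt,306.3,184.7),("top",db,307,195.8),("top",flb,251.3,183.8),("top",ht,281,192.8),
("scene",bl,220,289),("scene",fl,285,297),("scene",flb,287.4,315.4),("scene",blb,230,309.6),("scene",br,236,212),("scene",dt,295.4,215.4),("scene",ht,307.4,247.6)]
A=[("top",bl,348.3,147.2),("top",br,411.7,137.2),("top",fl,357.5,193),("top",flb,353.3,202.7),("top",dt,419.7,218.8),("top",db,407.5,225.3),("top",ht,389.7,221.7),
("scene",bl,243.6,176),("scene",br,228.4,116.6),("scene",fl,299.6,162),("scene",flb,300.4,191.6),("scene",blb,250,203.6),("scene",dt,320.6,105),("scene",ht,325.6,133)]
for n,L,x0 in(("A",A,[.6,-.15,.2,.6]),("B",B,[.6,.2,-.2,0])):
    f=lambda q:np.concatenate([proj(c,p(q))-[u,v] for c,p,u,v in L])
    r=least_squares(f,x0,loss="soft_l1"); q=r.x
    print(n,np.round(q,4),"yaw deg",np.degrees(q[2]),"rms",np.sqrt((f(q)**2).mean()))
    print(np.round(f(q).reshape(-1,2),1).tolist())
    for nm,p in(("hinge",D(0,0,84)),("push",D(170,6,130)),("handle",D(130,46,120)),("free",D(206,6,169))): print(nm,np.round(p(q),4))
E
python3 fit.py
```

```text
A [ 0.6909 -0.1826  0.195   0.612 ] yaw deg 11.171840146093158 rms 0.6104163659208902
[[-0.2, 0.2], [-0.5, 0.3], [-0.4, 0.8], [-1.0, 1.1], [-0.9, 0.4], [-0.6, 0.8], [1.0, -0.3], [-0.5, -0.8], [-0.5, -0.5], [-0.6, -0.1], [0.1, -0.0], [-0.2, 0.5], [-0.1, -0.7], [-0.6, -1.0]]
hinge [ 0.6021 -0.1048  0.084 ]
push [ 0.5278 -0.2578  0.13  ]
handle [ 0.5074 -0.205   0.12  ]
free [ 0.5132 -0.2907  0.169 ]
B [ 0.7113  0.1712 -0.193  -0.0056] yaw deg -11.060667940600874 rms 0.844516558056961
[[-0.7, -0.7], [-0.6, 1.3], [-0.4, 0.2], [-0.9, 0.4], [-0.3, 0.2], [-2.9, 0.6], [-0.7, 0.8], [-0.4, -0.2], [-0.4, -1.4], [0.4, 0.1], [-0.5, -0.4], [-0.1, -0.5], [-0.6, -0.7], [-0.5, -1.3]]
hinge [0.6586 0.2768 0.084 ]
push [0.621  0.1109 0.13  ]
handle [0.5891 0.1576 0.12  ]
free [0.6143 0.0755 0.169 ]
```

```bash
python3 - <<'E'
from h import *
def ray(c,u,v,z):
    K,e,o=CAM[c]; d=R.from_euler("xyz",o,degrees=True).apply(np.linalg.inv(np.array(K))@[u,v,1]); e=np.array(e)
    return np.round(e+d*(z-e[2])/d[2],3)
print("mug",ray("top",216,229,.09),ray("scene",362,330,.09))
print("bottle",ray("top",185,180,.17),ray("scene",300,371,.17))
print("bowl",ray("top",393,149,.2),"jar",ray("top",273.5,136,.235))
qB=[.7113,.1712,-.193]
for a in(0,.4,.8,1.2,1.57):print(a,"handle",np.round(door(qB,a,.13,.046,.12),3),"free",np.round(door(qB,a,.206,0,.12),3),"n yaw",np.degrees(-.193-a))
E
```

```text
mug [0.473 0.373 0.09 ] [0.469 0.371 0.09 ]
bottle [0.619 0.463 0.17 ] [0.629 0.471 0.17 ]
bowl [ 0.735 -0.204  0.2  ] jar [0.753 0.178 0.235]
0 handle [0.588 0.158 0.12 ] free [0.619 0.075 0.12 ] n yaw -11.058085446024888
0.4 handle [0.548 0.195 0.12 ] free [0.543 0.106 0.12 ] n yaw -33.976397251257815
0.8 handle [0.525 0.244 0.12 ] free [0.486 0.164 0.12 ] n yaw -56.894709056490754
1.2 handle [0.522 0.299 0.12 ] free [0.456 0.24  0.12 ] n yaw -79.81302086172367
1.57 handle [0.54  0.347 0.12 ] free [0.456 0.316 0.12 ] n yaw -101.01245928156415
```

The fit residual is under 1 px, and the measured sizes agree with the given ones. The mug is at (0.47, 0.37) and the bottle at (0.62, 0.47). I'll write a planner to print rows, then start with door A.

```bash
cat >> h.py <<'E'
from scipy.spatial.transform import Slerp
def rot(f,t):
    f,t=np.radians([f,t]); F=np.array([np.cos(f),np.sin(f),0]); Z=np.array([0,0,1.])
    y=np.sin(t)*F-np.cos(t)*Z; x=np.cos(t)*F+np.sin(t)*Z
    return R.from_matrix(np.c_[x,y,np.cross(x,y)])
def plan(wps,hand,start=None):
    """wps: list of (pos,f,tilt,nrows); prints rows"""
    if start is None:
        from plant import ctrl
        o=ctrl.get_obs(); p=o["tool_pos"]; r=R.from_euler("xyz",o["orientation"],degrees=True)
    else: p,r=np.array(start[0]),rot(*start[1:])
    out=[]
    for P,f,t,n in wps:
        p0,r0=p.copy(),r; T=rot(f,t); sl=Slerp([0,1],R.concatenate([r0,T]))
        for i in range(1,n+1):
            pt=p0+(np.array(P)-p0)*i/n; rt=sl(i/n)
            d=np.round(r.inv().apply(pt-p)*100,1 if n>2 else 2); w=np.round((r.inv()*rt).as_rotvec(degrees=True),1)
            out.append([float(v)+0. for v in [*d,*w,hand]]); p=p+r.apply(d/100); r=r*R.from_rotvec(w,degrees=True)
    for k in range(0,len(out),12): print("["+",".join("["+",".join(f"{v:g}" for v in q)+"]" for q in out[k:k+12])+"]")
    print("end",p,r.as_euler("xyz",degrees=True), "fingers y",r.as_matrix()[:,1])
def st():
    from plant import ctrl
    o=ctrl.get_obs(); print("t",round(o["clock"],2),"pos",np.round(o["tool_pos"],4),"rpy",np.round(o["orientation"],1),"F",np.round(o["force"],2),"j",np.round(o["joint_pos"],1),"op",round(o["opening"],4))
E
python3 -c "
from h import *
plan([([.33,.46,.24],115,0,8),([.42,.12,.24],65,0,12),([.42,-.12,.24],30,0,8),([.40,-.27,.22],11,35,8)],0)"
```

```text
[[-2.2,-0.2,1.7,0,5.9,0,0],[-2.3,-0.1,1.5,0,5.9,0,0],[-2.5,-0.2,1.2,0,5.9,0,0],[-2.6,-0.2,1,0,5.9,0,0],[-2.6,-0.1,0.7,0,5.9,0,0],[-2.7,-0.2,0.4,0,5.9,0,0],[-2.8,-0.2,0.1,0,5.9,0,0],[-2.7,-0.1,-0.2,0,5.9,0,0],[-2.9,0,0.5,0,4.2,0,0],[-2.9,0,0.3,0,4.1,0,0],[-2.9,0,0.1,0,4.2,0,0],[-3,0,-0.1,0,4.2,0,0]]
[[-2.9,0,-0.3,0,4.1,0,0],[-2.9,0,-0.6,0,4.2,0,0],[-2.8,0,-0.7,0,4.2,0,0],[-2.8,0,-1,0,4.1,0,0],[-2.7,0,-1.1,0,4.2,0,0],[-2.6,0,-1.4,0,4.2,0,0],[-2.5,0,-1.5,0,4.1,0,0],[-2.4,0,-1.7,0,4.2,0,0],[-2.7,0,-1.3,0,4.4,0,0],[-2.6,0,-1.4,0,4.3,0,0],[-2.5,0,-1.7,0,4.4,0,0],[-2.4,0,-1.9,0,4.4,0,0]]
[[-2.2,0,-2,0,4.4,0,0],[-2,0,-2.2,0,4.3,0,0],[-1.9,0,-2.3,0,4.4,0,0],[-1.7,0,-2.5,0,4.4,0,0],[-1.2,0.2,-1.5,-0.7,2.3,-4.3,0],[-1.1,0.2,-1.5,-0.7,2.3,-4.4,0],[-1,0.1,-1.6,-0.8,2.3,-4.3,0],[-1,0.1,-1.6,-0.7,2.3,-4.3,0],[-1,0,-1.7,-0.7,2.3,-4.4,0],[-0.8,0,-1.7,-0.7,2.3,-4.3,0],[-0.8,-0.1,-1.7,-0.8,2.3,-4.3,0],[-0.7,-0.1,-1.8,-0.7,2.3,-4.4,0]]
end [ 0.40054109 -0.26977264  0.21986892] [-90.00150714 -35.01887388  10.98992517] fingers y [ 0.56332733  0.10937015 -0.81896306]
```

```bash
python3 -m pendant '[[[-2.2,-0.2,1.7,0,5.9,0,0],[-2.3,-0.1,1.5,0,5.9,0,0],[-2.5,-0.2,1.2,0,5.9,0,0],[-2.6,-0.2,1,0,5.9,0,0],[-2.6,-0.1,0.7,0,5.9,0,0],[-2.7,-0.2,0.4,0,5.9,0,0],[-2.8,-0.2,0.1,0,5.9,0,0],[-2.7,-0.1,-0.2,0,5.9,0,0],[-2.9,0,0.5,0,4.2,0,0],[-2.9,0,0.3,0,4.1,0,0],[-2.9,0,0.1,0,4.2,0,0],[-3,0,-0.1,0,4.2,0,0]]]'; python3 -c "from h import *;st()"
```

```text
clock: 1.55
tool_pos: [0.3605, 0.3455, 0.2397]
orientation: [-90.0, -0.0, 98.1]
force: [0.9, 0.5, 1.1]
opening: 0.0131
t 1.55 pos [0.3605 0.3455 0.2397] rpy [-90.   -0.   98.1] F [0.93 0.5  1.15] j [ 66.4   3.3 -19.8   0.  -66.9 -58.3] op 0.0131
```

```bash
python3 -m pendant '[[[-2.9,0,-0.3,0,4.1,0,0],[-2.9,0,-0.6,0,4.2,0,0],[-2.8,0,-0.7,0,4.2,0,0],[-2.8,0,-1,0,4.1,0,0],[-2.7,0,-1.1,0,4.2,0,0],[-2.6,0,-1.4,0,4.2,0,0],[-2.5,0,-1.5,0,4.1,0,0],[-2.4,0,-1.7,0,4.2,0,0],[-2.7,0,-1.3,0,4.4,0,0],[-2.6,0,-1.4,0,4.3,0,0],[-2.5,0,-1.7,0,4.4,0,0],[-2.4,0,-1.9,0,4.4,0,0]]]';python3 -m pendant '[[[-2.2,0,-2,0,4.4,0,0],[-2,0,-2.2,0,4.3,0,0],[-1.9,0,-2.3,0,4.4,0,0],[-1.7,0,-2.5,0,4.4,0,0],[-1.2,0.2,-1.5,-0.7,2.3,-4.3,0],[-1.1,0.2,-1.5,-0.7,2.3,-4.4,0],[-1,0.1,-1.6,-0.8,2.3,-4.3,0],[-1,0.1,-1.6,-0.7,2.3,-4.3,0],[-1,0,-1.7,-0.7,2.3,-4.4,0],[-0.8,0,-1.7,-0.7,2.3,-4.3,0],[-0.8,-0.1,-1.7,-0.8,2.3,-4.3,0],[-0.7,-0.1,-1.8,-0.7,2.3,-4.4,0]]]'; python3 -m pendant '[[[0,0,0,0,0,0,0],[0,0,0,0,0,0,0]]]'; python3 -c "from h import *;st()"
```

```text
clock: 2.55
tool_pos: [0.4199, -0.0017, 0.2399]
orientation: [-90.0, -0.1, 47.3]
force: [0.6, -0.1, -0.2]
opening: 0.0006
clock: 3.55
tool_pos: [0.4007, -0.2706, 0.2212]
orientation: [-90.2, -35.3, 11.0]
force: [-0.6, 0.2, -0.9]
opening: 0.0005
clock: 3.72
tool_pos: [0.3986, -0.2727, 0.2196]
orientation: [-89.9, -35.0, 10.5]
force: [0.8, -0.6, 0.8]
opening: 0.0006
t 3.72 pos [ 0.3986 -0.2727  0.2196] rpy [-89.9 -35.   10.5] F [ 0.78 -0.65  0.79] j [-33.   -6.4 -27.9 -33.  -46.6 -28. ] op 0.0006
```

```bash
python3 -c "
from h import *
q=[.6909,-.1826,.195]
w=[(door(q,.612,.172,.045,.13),11,35,8)]
print([np.round(x[0],3) for x in w]); plan(w,0)
w=[(door(q,a,.173,.008+.004*a/.6,.13),11,35,n) for a,n in ((.612,8),(.48,5),(.36,5),(.24,5),(.15,4))]
print([np.round(x[0],3) for x in w]);plan(w,0,start=(door(q,.612,.172,.045,.13),11,35))
"
```

```text
[array([ 0.491, -0.244,  0.13 ])]
[[0.3,1.6,0.1,0,-0.1,0,0],[0.4,1.6,0.2,0.1,0,0,0],[0.3,1.6,0.1,0,-0.1,0,0],[0.4,1.6,0.2,0,0,0,0],[0.3,1.6,0.1,0,-0.1,0,0],[0.4,1.7,0.1,0.1,0,0,0],[0.3,1.6,0.2,0,-0.1,0,0],[0.4,1.6,0.1,0,0,0,0]]
end [ 0.49175192 -0.24382409  0.13000042] [-90.02456457 -34.99133361  10.99155952] fingers y [ 0.56301439  0.1089161  -0.81923872]
[array([ 0.521, -0.258,  0.13 ]), array([ 0.543, -0.268,  0.13 ]), array([ 0.563, -0.274,  0.13 ]), array([ 0.585, -0.277,  0.13 ]), array([ 0.601, -0.278,  0.13 ])]
[[0.3,0.2,-0.2,0,0,0,0],[0.2,0.2,-0.3,0,0,0,0],[0.3,0.2,-0.2,0,0,0,0],[0.3,0.2,-0.3,0,0,0,0],[0.3,0.1,-0.2,0,0,0,0],[0.2,0.2,-0.3,0,0,0,0],[0.3,0.2,-0.2,0,0,0,0],[0.3,0.2,-0.3,0,0,0,0],[0.3,0.2,-0.3,0,0,0,0],[0.3,0.3,-0.2,0,0,0,0],[0.3,0.2,-0.3,0,0,0,0],[0.3,0.2,-0.3,0,0,0,0]]
[[0.4,0.2,-0.2,0,0,0,0],[0.3,0.2,-0.2,0,0,0,0],[0.3,0.3,-0.2,0,0,0,0],[0.3,0.2,-0.2,0,0,0,0],[0.3,0.2,-0.2,0,0,0,0],[0.3,0.2,-0.2,0,0,0,0],[0.3,0.2,-0.2,0,0,0,0],[0.4,0.3,-0.1,0,0,0,0],[0.3,0.2,-0.2,0,0,0,0],[0.4,0.3,-0.1,0,0,0,0],[0.3,0.2,-0.2,0,0,0,0],[0.3,0.2,-0.1,0,0,0,0]]
[[0.3,0.2,-0.1,0,0,0,0],[0.4,0.3,-0.1,0,0,0,0],[0.3,0.2,0,0,0,0,0]]
end [ 0.60104056 -0.27754547  0.13009603] [-90. -35.  11.] fingers y [ 0.56303822  0.10944354 -0.81915204]
```

```bash
python3 -m pendant '[[[0.3,1.6,0.1,0,-0.1,0,0],[0.4,1.6,0.2,0.1,0,0,0],[0.3,1.6,0.1,0,-0.1,0,0],[0.4,1.6,0.2,0,0,0,0],[0.3,1.6,0.1,0,-0.1,0,0],[0.4,1.7,0.1,0.1,0,0,0],[0.3,1.6,0.2,0,-0.1,0,0],[0.4,1.6,0.1,0,0,0,0],[0,0,0,0,0,0,0]]]'
python3 - <<'E'
from h import *; st()
from plant import *
import cv2
for n in("scene","top"):
    s=snapshot(n)["image"][:,:,::-1]
    c=s[60:220,200:400] if n=="scene" else s[120:280,300:500]
    cv2.imwrite(f"pics/{n}1.png",cv2.resize(c,None,fx=3,fy=3))
E
```

```text
clock: 4.47
tool_pos: [0.4952, -0.2372, 0.1285]
orientation: [-90.0, -34.9, 11.7]
force: [-0.4, 0.3, -0.4]
opening: 0.0006
t 4.47 pos [ 0.4952 -0.2372  0.1285] rpy [-90.  -34.9  11.7] F [-0.36  0.35 -0.39] j [-22.6   5.1 -29.2 -38.1 -31.5 -27. ] op 0.0006
```

View pics/scene1.png

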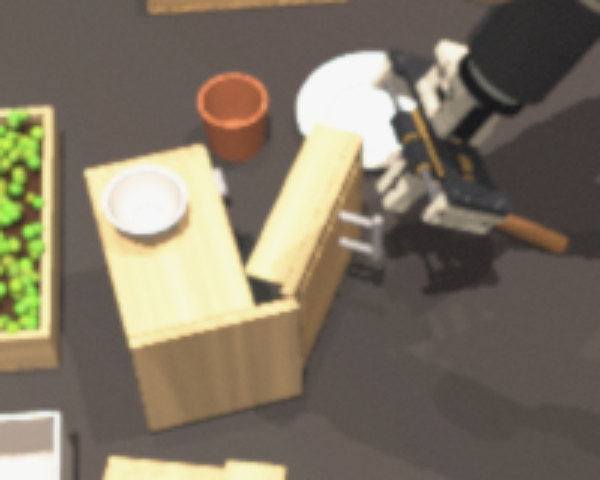

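View pics/top1.png

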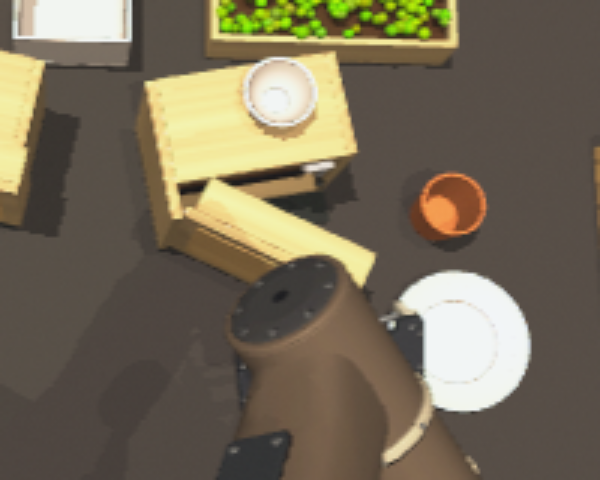

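The fingers are beside the handle, toward the free edge, and the TCP is about 7 mm left of plan. I'll replan from here.

```bash
python3 -c "
from h import *
st();st()
q=[.6909,-.1826,.195]
w=[(door(q,a,.175,.008+.004*a/.6,.13),11,35,n) for a,n in ((.612,7),(.48,5))]
print([np.round(x[0],3) for x in w]);plan(w,0)
"
```

```text
t 4.57 pos [ 0.4943 -0.2383  0.1302] rpy [-90.1 -34.9  11.7] F [ 0.4  -0.62  0.25] j [-22.7   4.9 -29.2 -38.  -31.6 -27. ] op 0.0005
t 4.57 pos [ 0.4943 -0.2383  0.1302] rpy [-90.1 -34.9  11.7] F [ 0.4  -0.62  0.25] j [-22.7   4.9 -29.2 -38.  -31.6 -27. ] op 0.0005
[array([ 0.52, -0.26,  0.13]), array([ 0.542, -0.27 ,  0.13 ])]
[[0.2,0.2,-0.4,0,0.1,0,0],[0.3,0.1,-0.4,-0.1,0.1,0,0],[0.2,0.2,-0.3,0,0.1,0,0],[0.3,0.2,-0.4,-0.1,0,0,0],[0.2,0.2,-0.4,0,0.1,0,0],[0.3,0.1,-0.4,-0.1,0.1,0,0],[0.2,0.2,-0.3,0,0.1,-0.1,0],[0.3,0.2,-0.3,0,0,0,0],[0.4,0.3,-0.3,0,0,0,0],[0.3,0.2,-0.2,0,0,0,0],[0.3,0.2,-0.3,0,0,0,0],[0.3,0.3,-0.3,0,0,0,0]]
end [ 0.54214537 -0.2695612   0.12940715] [-89.946064   -35.0424825   10.99106022] fingers y [ 0.56347164  0.11039551 -0.81872617]
```

```bash
python3 -m pendant '[[[0.2,0.2,-0.4,0,0.1,0,0],[0.3,0.1,-0.4,-0.1,0.1,0,0],[0.2,0.2,-0.3,0,0.1,0,0],[0.3,0.2,-0.4,-0.1,0,0,0],[0.2,0.2,-0.4,0,0.1,0,0],[0.3,0.1,-0.4,-0.1,0.1,0,0],[0.2,0.2,-0.3,0,0.1,-0.1,0],[0.3,0.2,-0.3,0,0,0,0],[0.4,0.3,-0.3,0,0,0,0],[0.3,0.2,-0.2,0,0,0,0],[0.3,0.2,-0.3,0,0,0,0],[0.3,0.3,-0.3,0,0,0,0]]]'
python3 -c "
from h import *
st()
q=[.6909,-.1826,.195]
w=[(door(q,a,.175,.008+.004*a/.6,.13),11,35,n) for a,n in ((.36,5),(.24,5),(.15,4))]
print([np.round(x[0],3) for x in w]);plan(w,0)
"
```

```text
clock: 5.57
tool_pos: [0.5416, -0.2718, 0.1296]
orientation: [-90.0, -35.1, 10.8]
force: [-0.7, 0.7, 0.4]
opening: 0.0004
t 5.57 pos [ 0.5416 -0.2718  0.1296] rpy [-90.  -35.1  10.8] F [-0.73  0.74  0.44] j [-24.1   9.9 -23.3 -37.8 -32.5 -27.2] op 0.0004
[array([ 0.563, -0.276,  0.13 ]), array([ 0.585, -0.279,  0.13 ]), array([ 0.601, -0.28 ,  0.13 ])]
[[0.3,0.2,-0.2,0,0,0,0],[0.4,0.3,-0.1,0,-0.1,0,0],[0.3,0.2,-0.2,0.1,0,0.1,0],[0.3,0.2,-0.1,0,-0.1,0,0],[0.4,0.2,-0.2,0,0,0,0],[0.3,0.2,-0.1,0,0,0,0],[0.4,0.3,-0.2,0,0,0,0],[0.3,0.2,-0.1,0,0,0,0],[0.3,0.3,-0.2,0,0,0,0],[0.4,0.2,-0.1,0,0,0,0],[0.3,0.2,-0.1,0,0,0,0],[0.3,0.3,-0.1,0,0,0,0]]
[[0.3,0.2,-0.1,0,0,0,0],[0.4,0.2,-0.1,0,0,0,0]]
end [ 0.60107532 -0.27960444  0.13042052] [-89.99799083 -35.02065573  11.00073109] fingers y [ 0.56331998  0.1095415  -0.81894521]
```

```bash
python3 -m pendant '[[[0.3,0.2,-0.2,0,0,0,0],[0.4,0.3,-0.1,0,-0.1,0,0],[0.3,0.2,-0.2,0.1,0,0.1,0],[0.3,0.2,-0.1,0,-0.1,0,0],[0.4,0.2,-0.2,0,0,0,0],[0.3,0.2,-0.1,0,0,0,0],[0.4,0.3,-0.2,0,0,0,0],[0.3,0.2,-0.1,0,0,0,0],[0.3,0.3,-0.2,0,0,0,0],[0.4,0.2,-0.1,0,0,0,0]]]'
python3 - <<'E'
from h import *; st()
from plant import *
import cv2
for n in("scene","top"):
    s=snapshot(n)["image"][:,:,::-1]
    c=s[60:220,200:400] if n=="scene" else s[120:280,300:500]
    cv2.imwrite(f"pics/{n}2.png",cv2.resize(c,None,fx=3,fy=3))
E
```

```text
clock: 6.4
tool_pos: [0.5847, -0.2787, 0.1301]
orientation: [-90.0, -35.0, 11.0]
force: [0.2, 1.0, 0.0]
opening: 0.0005
t 6.4 pos [ 0.5847 -0.2787  0.1301] rpy [-90. -35.  11.] F [0.23 1.02 0.03] j [-22.3  13.1 -19.5 -36.1 -32.3 -30. ] op 0.0005
```

View pics/scene2.png

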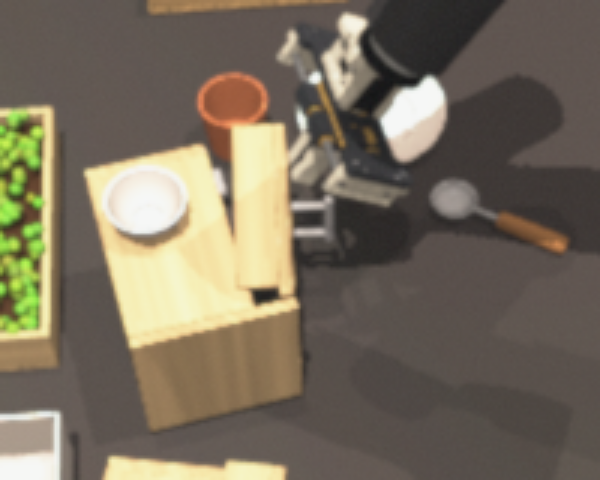

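```bash
for i in 1 2; do python3 -m pendant '[[[0.08,0.06,0,0,0,0,0],[0.08,0.06,0,0,0,0,0],[0.08,0.06,0,0,0,0,0],[0.08,0.06,0,0,0,0,0],[0.08,0.06,0,0,0,0,0],[0.08,0.06,0,0,0,0,0]]]'; done; python3 -c "from h import *;st()"
```

```text
clock: 7.0
tool_pos: [0.5903, -0.2775, 0.1302]
orientation: [-90.0, -35.0, 11.0]
force: [-0.4, -0.7, 0.0]
opening: 0.0007
clock: 7.5
tool_pos: [0.5962, -0.2763, 0.1299]
orientation: [-90.0, -35.0, 11.0]
force: [-0.4, 0.1, -0.0]
opening: 0.0007
t 7.5 pos [ 0.5962 -0.2763  0.1299] rpy [-90. -35.  11.] F [-0.41  0.14 -0.05] j [-21.4  13.7 -18.9 -35.6 -31.9 -31.2] op 0.0007
```

Now step by 3 mm per call.

```bash
python3 -m pendant '[[[0.08,0.06,0,0,0,0,0],[0.08,0.06,0,0,0,0,0],[0.08,0.06,0,0,0,0,0],[0,0,0,0,0,0,0]]]'|grep -v ori;  python3 -m pendant '[[[0.04,0.03,0,0,0,0,0],[0.04,0.03,0,0,0,0,0],[0.04,0.03,0,0,0,0,0],[0.04,0.03,0,0,0,0,0],[0.04,0.03,0,0,0,0,0],[0,0,0,0,0,0,0]]]'|grep -v ori
```

```text
clock: 7.83
tool_pos: [0.5993, -0.2757, 0.1298]
force: [-0.3, -0.8, 0.0]
opening: 0.0004
clock: 8.33
tool_pos: [0.6016, -0.2753, 0.1297]
force: [-0.2, -0.4, -0.6]
opening: 0.0002
```

```bash
python3 -m pendant '[[[0.08,0.06,0,0,0,0,0],[0.08,0.06,0,0,0,0,0],[0.08,0.06,0,0,0,0,0],[0,0,0,0,0,0,0]]]'|grep -v ori;python3 -c "
from h import *
q=[.6909,-.1826,.195]
for a in(.15,.115,0,-.125):print(a,door(q,a,.175,.008,.13))"
```

```text
clock: 8.67
tool_pos: [0.6047, -0.2747, 0.1296]
force: [-0.0, 0.0, -0.1]
opening: 0.0002
0.15 [ 0.60202784 -0.28000595  0.13      ]
0.115 [ 0.60815805 -0.27990285  0.13      ]
0 [ 0.62820816 -0.27805671  0.13      ]
-0.125 [ 0.64960266 -0.27345596  0.13      ]
```

```bash
python3 -m pendant '[[[0.08,0.06,0,0,0,0,0],[0.08,0.06,0,0,0,0,0],[0,0,0,0,0,0,0]]]'|grep -v ori
```

```text
clock: 8.92
tool_pos: [0.6066, -0.2743, 0.1296]
force: [-0.7, 0.2, -0.3]
opening: 0.0007
```

```bash
python3 -m pendant '[[[0.08,0.06,0,0,0,0,0],[0.08,0.06,0,0,0,0,0],[0,0,0,0,0,0,0]]]'|grep -v ori
```

```text
clock: 9.17
tool_pos: [0.6086, -0.2739, 0.1295]
force: [-0.3, 0.1, 0.3]
opening: 0.0005
```

```bash
python3 -m pendant '[[[0.08,0.06,0,0,0,0,0],[0.08,0.06,0,0,0,0,0],[0,0,0,0,0,0,0]]]'|grep -v ori
```

```text
clock: 9.42
tool_pos: [0.6106, -0.2735, 0.1294]
force: [-0.5, -0.2, -0.7]
opening: 0.0008
```

```bash
python3 -m pendant '[[[0.08,0.06,0,0,0,0,0],[0.08,0.06,0,0,0,0,0],[0,0,0,0,0,0,0]]]'|grep -v ori
```

```text
clock: 9.67
tool_pos: [0.6126, -0.2732, 0.1294]
force: [-0.1, 0.2, 0.1]
opening: 0.0005
```

```bash
python3 -m pendant '[[[0.08,0.06,0,0,0,0,0],[0.08,0.06,0,0,0,0,0],[0,0,0,0,0,0,0]]]'|grep -v ori
```

```text
clock: 9.92
tool_pos: [0.6145, -0.2728, 0.1293]
force: [-0.2, 0.6, -0.7]
opening: 0.0007
```

```bash
python3 -m pendant '[[[0.08,0.06,0,0,0,0,0],[0.08,0.06,0,0,0,0,0],[0,0,0,0,0,0,0]]]'|grep -v ori
```

```text
clock: 10.17
tool_pos: [0.6165, -0.2724, 0.1293]
force: [0.3, -0.8, -0.2]
opening: 0.0005
```

```bash
python3 -m pendant '[[[0.08,0.06,0,0,0,0,0],[0.08,0.06,0,0,0,0,0],[0,0,0,0,0,0,0]]]'|grep -v ori;python3 - <<'E'
from plant import *
import cv2
s=snapshot("scene")["image"][:,:,::-1]
cv2.imwrite(f"pics/scene3.png",cv2.resize(s[80:200,220:360],None,fx=5,fy=5,interpolation=2))
E
```

```text
clock: 10.42
tool_pos: [0.6184, -0.272, 0.1292]
force: [-0.1, 0.3, -0.8]
opening: 0.0003
```

View pics/scene3.png

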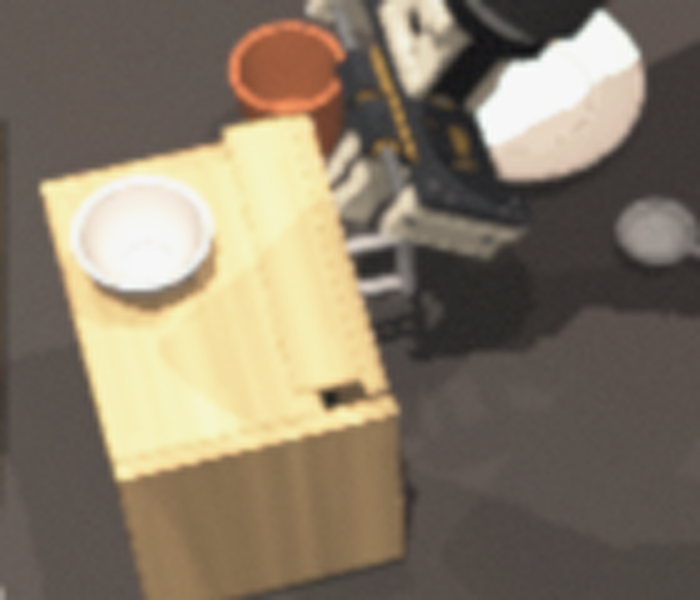

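The door is about parallel to the front and still in contact. I'll continue in small steps.

```bash
python3 -m pendant '[[[0.08,0.06,0,0,0,0,0],[0.08,0.06,0,0,0,0,0],[0,0,0,0,0,0,0]]]'|grep -v ori
```

```text
clock: 10.72
tool_pos: [0.6197, -0.2717, 0.1289]
force: [-4.1, -2.0, 2.6]
opening: 0.0002
```

```bash
python3 -m pendant '[[[0.08,0.06,0,0,0,0,0],[0.08,0.06,0,0,0,0,0],[0,0,0,0,0,0,0]]]'|grep -v ori
```

```text
clock: 10.97
tool_pos: [0.6214, -0.2715, 0.1289]
force: [-5.3, -1.3, 2.3]
opening: 0.0003
```

```bash
python3 -m pendant '[[[0.08,0.06,0,0,0,0,0],[0.08,0.06,0,0,0,0,0],[0,0,0,0,0,0,0]]]'|grep -v ori
```

```text
clock: 11.22
tool_pos: [0.6236, -0.2712, 0.1289]
force: [-4.2, -1.4, 2.5]
opening: 0.0005
```

```bash
python3 -m pendant '[[[0.08,0.06,0,0,0,0,0],[0,0,0,0,0,0,0]]]'|grep -v ori
```

```text
clock: 11.38
tool_pos: [0.6249, -0.2709, 0.1289]
force: [-3.6, -2.1, 0.6]
opening: 0.0003
```

```bash
python3 -m pendant '[[[0.08,0.06,0,0,0,0,0],[0,0,0,0,0,0,0]]]'|grep -v ori
```

```text
clock: 11.55
tool_pos: [0.6263, -0.2706, 0.129]
force: [-2.5, -2.0, 0.7]
opening: 0.0001
```

```bash
python3 -m pendant '[[[0.04,0.03,0,0,0,0,0],[0,0,0,0,0,0,0]]]'|grep -v ori
```

```text
clock: 11.72
tool_pos: [0.6269, -0.2705, 0.129]
force: [-2.1, -1.6, 0.7]
opening: 0.0002
```

```bash
python3 -m pendant '[[[0.04,0.03,0,0,0,0,0],[0,0,0,0,0,0,0]]]'|grep -v ori
```

```text
clock: 11.88
tool_pos: [0.6274, -0.2703, 0.1289]
force: [-0.6, -0.2, -0.2]
opening: 0.0004
```

```bash
python3 -m pendant '[[[0.04,0.03,0,0,0,0,0],[0,0,0,0,0,0,0]]]'|grep -v ori
```

```text
clock: 12.05
tool_pos: [0.6278, -0.2701, 0.1289]
force: [-0.8, -0.5, 0.9]
opening: 0.0005
```

```bash
python3 -m pendant '[[[0.04,0.03,0,0,0,0,0],[0.04,0.03,0,0,0,0,0],[0,0,0,0,0,0,0]]]'|grep -v ori
```

```text
clock: 12.3
tool_pos: [0.6287, -0.2698, 0.1289]
force: [0.8, -0.0, 0.0]
opening: 0.0002
```

```bash
python3 -m pendant '[[[0.04,0.03,0,0,0,0,0],[0,0,0,0,0,0,0]]]'|grep -v ori
```

```text
clock: 12.47
tool_pos: [0.6291, -0.2698, 0.1288]
force: [-0.3, 0.5, -0.7]
opening: 0.0003
```

```bash
python3 -m pendant '[[[0.04,0.03,0,0,0,0,0],[0,0,0,0,0,0,0]]]'|grep -v ori
```

```text
clock: 12.63
tool_pos: [0.6296, -0.2698, 0.1288]
force: [-0.7, 0.7, 0.8]
opening: 0.0006
```

```bash
python3 -m pendant '[[[0.04,0.03,0,0,0,0,0],[0,0,0,0,0,0,0]]]'|grep -v ori
```

```text
clock: 12.8
tool_pos: [0.6301, -0.2698, 0.1288]
force: [-0.0, 0.6, -0.2]
opening: 0.0004
```

```bash
python3 -m pendant '[[[0.04,0.03,0,0,0,0,0],[0,0,0,0,0,0,0]]]'|grep -v ori
```

```text
clock: 12.97
tool_pos: [0.6306, -0.2696, 0.1288]
force: [0.0, -0.4, 0.0]
opening: 0.0005
```

```bash
python3 -m pendant '[[[0.04,0.03,0,0,0,0,0],[0,0,0,0,0,0,0]]]'|grep -v ori
```

```text
clock: 13.13
tool_pos: [0.631, -0.2695, 0.1288]
force: [0.3, 0.2, -0.2]
opening: 0.0006
```

```bash
python3 -m pendant '[[[0.04,0.03,0,0,0,0,0],[0,0,0,0,0,0,0]]]'|grep -v ori
```

```text
clock: 13.3
tool_pos: [0.6315, -0.2694, 0.1287]
force: [-0.1, -0.1, -0.3]
opening: 0.0006
```

```bash
python3 -m pendant '[[[0.04,0.03,0,0,0,0,0],[0,0,0,0,0,0,0]]]'|grep -v ori
```

```text
clock: 13.47
tool_pos: [0.632, -0.2693, 0.1287]
force: [-0.1, -0.1, -0.7]
opening: 0.0003
```

```bash
python3 -m pendant '[[[0.04,0.03,0,0,0,0,0],[0,0,0,0,0,0,0]]]'|grep -v ori
```

```text
clock: 13.63
tool_pos: [0.6324, -0.2693, 0.1287]
force: [-0.1, 0.4, 0.2]
opening: 0.0004
```

```bash
python3 -m pendant '[[[0.04,0.03,0,0,0,0,0],[0,0,0,0,0,0,0]]]'|grep -v ori
```

```text
clock: 13.8
tool_pos: [0.6328, -0.2692, 0.1286]
force: [-1.3, -0.6, 0.6]
opening: 0.0008
```

```bash
python3 -m pendant '[[[0.02,0.015,0,0,0,0,0],[0,0,0,0,0,0,0]]]'|grep -v ori
```

```text
clock: 13.97
tool_pos: [0.633, -0.2691, 0.1286]
force: [-2.0, 0.7, 0.6]
opening: 0.0006
```

```bash
python3 -m pendant '[[[0.02,0.015,0,0,0,0,0],[0,0,0,0,0,0,0]]]'|grep -v ori
```

```text
clock: 14.13
tool_pos: [0.6332, -0.2691, 0.1286]
force: [-3.6, -0.5, 0.4]
opening: 0.0005
```

Stiff contact after about 5 mm of free travel means the door has snapped onto its stop. I'll back off and check that it stays shut.

```bash
python3 -m pendant '[[[-0.2,-0.15,0,0,0,0,0],[-0.8,-0.6,0,0,0,0,0],[-1.2,-0.8,0,0,0,0,0],[-1.6,-1.1,0,0,0,0,0],[-1.6,-1.1,0,0,0,0,0],[-1.6,-1.1,0,0,0,0,0],[-1.6,-1.1,0,0,0,0,0],[-1.6,-1.1,0,0,0,0,0],[-1.6,-1.1,0,0,0,0,0],[0,-2,0,0,0,0,0],[0,-2,0,0,0,0,0],[0,-2,0,0,0,0,0]]]'|grep -v ori;python3 - <<'E'
from plant import *
import cv2
from h import *; st()
s=snapshot("scene")["image"][:,:,::-1]
cv2.imwrite(f"pics/scene4.png",cv2.resize(s[80:200,220:360],None,fx=5,fy=5,interpolation=2))
E
```

```text
clock: 15.13
tool_pos: [0.4576, -0.3032, 0.1774]
force: [0.8, -0.9, -0.5]
opening: 0.0006
t 15.13 pos [ 0.4576 -0.3032  0.1774] rpy [-90.  -35.   10.9] F [ 0.79 -0.94 -0.45] j [-33.2   3.1 -24.  -36.4 -42.3 -22.9] op 0.0006
```

View pics/scene4.png

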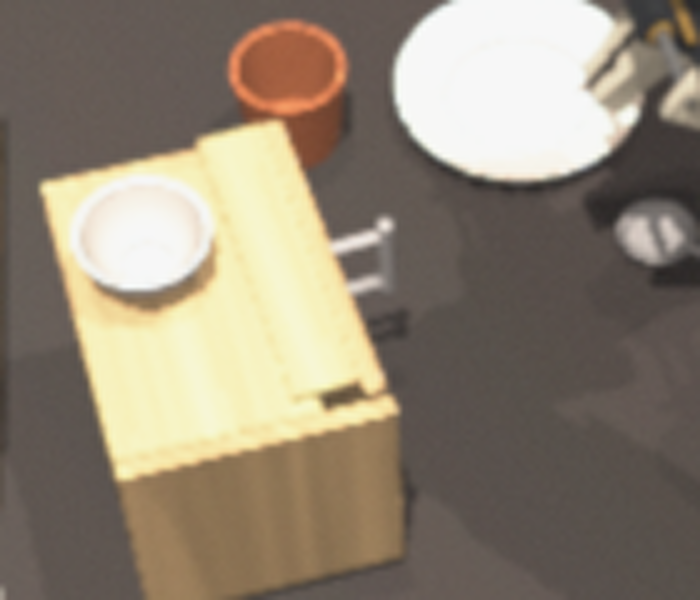

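```bash
python3 -c "
from h import *
q=[.6909,-.1826,.195]
for a in(.03,0,-.02,-.04,-.06,-.08):print(a,np.round(proj('scene',door(q,a,.13,.046,.145)),1),'meas ~297,125.2; before fit resid -.6,-1.0')
y=rot(-11,35).as_matrix()[:,1]; g=np.array([.5885,.158,.112])
t=g+.0188*y; s=t-.09*y; print(t,s)
plan([([.42,-.15,.22],0,35,6),([.43,.05,.22],-11,35,7),(s,-11,35,7)],0.6)"
```

```text
0.03 [300.3 124. ] meas ~297,125.2; before fit resid -.6,-1.0
0 [298.9 123.9] meas ~297,125.2; before fit resid -.6,-1.0
-0.02 [298.  123.9] meas ~297,125.2; before fit resid -.6,-1.0
-0.04 [297.  123.9] meas ~297,125.2; before fit resid -.6,-1.0
-0.06 [296.1 123.9] meas ~297,125.2; before fit resid -.6,-1.0
-0.08 [295.2 123.9] meas ~297,125.2; before fit resid -.6,-1.0
[0.59908512 0.15594246 0.09659994] [0.54841168 0.16579238 0.17032363]
[[0.3,-0.6,2.6,-1,1.5,0,0.6],[0.2,-0.7,2.7,-1,1.5,0.1,0.6],[0.1,-0.7,2.6,-1.1,1.6,0,0.6],[0.1,-0.7,2.6,-1,1.5,0,0.6],[0,-0.8,2.6,-1,1.5,0.1,0.6],[-0.1,-0.9,2.6,-1,1.5,0,0.6],[0.1,0.1,2.9,-0.9,1.3,0,0.6],[0.1,0,2.8,-0.9,1.3,0,0.6],[0,0,2.9,-0.9,1.3,0,0.6],[-0.1,0,2.9,-0.9,1.3,0,0.6],[-0.1,-0.1,2.8,-0.9,1.2,0,0.6],[-0.2,-0.1,2.9,-0.9,1.3,0,0.6]]
[[-0.3,-0.2,2.8,-0.9,1.3,0,0.6],[0.7,1.4,1.9,0,0,0,0.6],[0.7,1.3,2,0,0,0,0.6],[0.7,1.4,1.9,0,0,0,0.6],[0.7,1.3,2,0,0,0,0.6],[0.7,1.4,1.9,0,0,0,0.6],[0.7,1.3,2,0,0,0,0.6],[0.7,1.4,1.9,0,0,0,0.6]]
end [0.54888519 0.16542158 0.17014486] [-89.99566397 -34.98448074 -10.96850918] fingers y [ 0.56289484 -0.10901755 -0.81930737]
```

```bash
python3 -m pendant '[[[0.3,-0.6,2.6,-1,1.5,0,0.6],[0.2,-0.7,2.7,-1,1.5,0.1,0.6],[0.1,-0.7,2.6,-1.1,1.6,0,0.6],[0.1,-0.7,2.6,-1,1.5,0,0.6],[0,-0.8,2.6,-1,1.5,0.1,0.6],[-0.1,-0.9,2.6,-1,1.5,0,0.6],[0.1,0.1,2.9,-0.9,1.3,0,0.6],[0.1,0,2.8,-0.9,1.3,0,0.6],[0,0,2.9,-0.9,1.3,0,0.6],[-0.1,0,2.9,-0.9,1.3,0,0.6],[-0.1,-0.1,2.8,-0.9,1.2,0,0.6],[-0.2,-0.1,2.9,-0.9,1.3,0,0.6]]]'|grep -v ori
python3 -m pendant '[[[-0.3,-0.2,2.8,-0.9,1.3,0,0.6],[0.7,1.4,1.9,0,0,0,0.6],[0.7,1.3,2,0,0,0,0.6],[0.7,1.4,1.9,0,0,0,0.6],[0.7,1.3,2,0,0,0,0.6],[0.7,1.4,1.9,0,0,0,0.6],[0.7,1.3,2,0,0,0,0.6],[0.7,1.4,1.9,0,0,0,0.6],[0,0,0,0,0,0,0.6],[0,0,0,0,0,0,0.6]]]'|grep -v ori
python3 - <<'E'
from plant import *
import cv2
from h import *; st()
o=ctrl.get_obs(); s=snapshot("wrist"); cv2.imwrite("pics/w5.png",s["image"][:,:,::-1])
M=np.array(s["mount"]); r=R.from_euler("xyz",o["orientation"],degrees=True)
q=[.7113,.1712,-.193]
for nm,P in(("hnd top",door(q,0,.13,.046,.145)),("hnd bot",door(q,0,.13,.046,.075)),("hnd grasp",door(q,0,.13,.046,.112)),("free top",door(q,0,.206,.006,.169))):
    t=r.inv().apply(P-o["tool_pos"]); c=np.linalg.inv(M)@[*t,1]; p=s["camera_matrix"]@c[:3]; print(nm,np.round(p[:2]/p[2],1))
s=snapshot("scene")["image"][:,:,::-1]
cv2.imwrite(f"pics/scene5.png",cv2.resize(s[180:330,200:400],None,fx=3,fy=3,interpolation=2))
y=rot(-11,35).as_matrix()[:,1]; g=np.array([.5885,.158,.112])
plan([(g+.0188*y-.03*y,-11,35,4),(g+.0188*y,-11,35,4)],.6)
E
```

```text
clock: 16.18
tool_pos: [0.4364, -0.085, 0.2358]
force: [0.6, -0.5, -1.6]
opening: 0.0529
clock: 17.02
tool_pos: [0.5451, 0.0661, 0.1944]
force: [-0.6, -0.1, 0.4]
opening: 0.0527
t 17.02 pos [0.5451 0.0661 0.1944] rpy [-88.5 -29.3  -6.3] F [-0.58 -0.06  0.41] j [  30.6   -5.2  -57.5   52.3  -20.2 -173.5] op 0.0527
hnd top [433.7 219.1]
hnd bot [411.9 165.8]
hnd grasp [422.4 191.4]
free top [336.  268.6]
[[-0.3,2,2.4,-1,0.9,-1.4,0.6],[-0.4,2,2.4,-1,1,-1.4,0.6],[-0.5,1.9,2.4,-1,0.9,-1.5,0.6],[-0.6,1.8,2.5,-1,1,-1.4,0.6],[0,0.8,0,0,0,0,0.6],[0,0.7,0,0,0,0,0.6],[0,0.8,0,0,0,0,0.6],[0,0.7,0,0,0,0,0.6]]
end [0.59918489 0.15628873 0.09674467] [-89.99760369 -35.02797558 -11.01655929] fingers y [ 0.56340709 -0.10964163 -0.81887189]
```

View pics/w5.png

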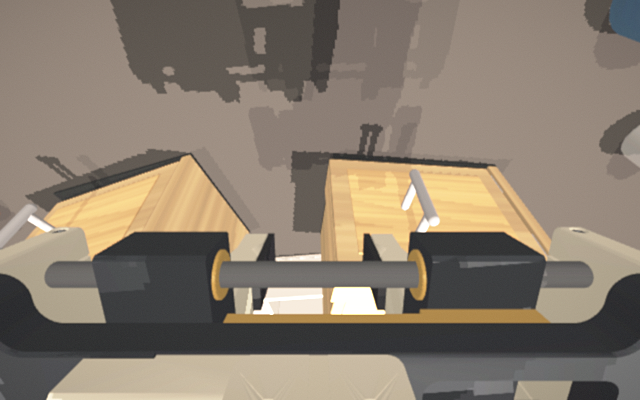

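View pics/scene5.png

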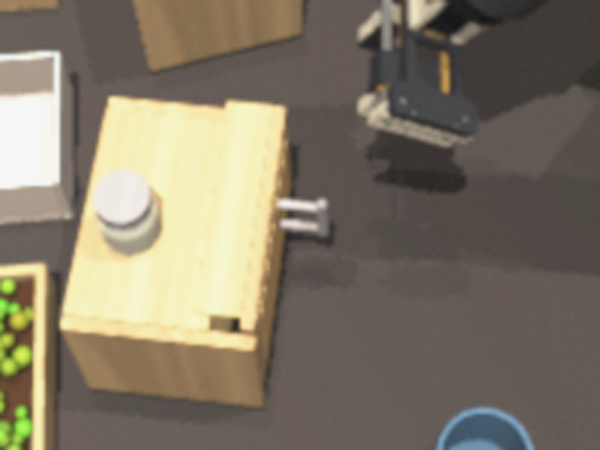

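The wrist picture shows B's handle at px (425,195), but j6 has hit its limit (-173.5) and j3 is close to its own. I'll fit the arm's kinematics from the logged states so I can plan within the joint ranges.

```bash
cat > kin.py <<'E'
from h import *
S=[([88.7,20.59,.63,0,-70.14,-16.51],[.2063,.6422,.2256],[-89.9,0,162.18]),
([66.4,3.3,-19.8,0,-66.9,-58.3],[.3605,.3455,.2397],[-90,0,98.1]),
([-33,-6.4,-27.9,-33,-46.6,-28],[.3986,-.2727,.2196],[-89.9,-35,10.5]),
([-22.7,4.9,-29.2,-38,-31.6,-27],[.4943,-.2383,.1302],[-90.1,-34.9,11.7]),
([-24.1,9.9,-23.3,-37.8,-32.5,-27.2],[.5416,-.2718,.1296],[-90,-35.1,10.8]),
([-22.3,13.1,-19.5,-36.1,-32.3,-30.],[.5847,-.2787,.1301],[-90,-35,11]),
([-21.4,13.7,-18.9,-35.6,-31.9,-31.2],[.5962,-.2763,.1299],[-90,-35,11]),
([-33.2,3.1,-24,-36.4,-42.3,-22.9],[.4576,-.3032,.1774],[-90,-35,10.9]),
([30.6,-5.2,-57.5,52.3,-20.2,-173.5],[.5451,.0661,.1944],[-88.5,-29.3,-6.3])]
def fk(j,k):
    a1,d,h,L2x,L2,L3x,L3z,Lt,s4,s6,o6,o4,o5,d2=k; j=np.array(j,float)
    E=lambda ax,v:R.from_euler(ax,v,degrees=True)
    r1=E("z",j[0]);r2=r1*E("y",j[1]);r3=r2*E("y",-j[2]);r5=r3*E("x",s4*j[3]+o4)*E("y",-j[4]+o5)
    p=r1.apply([a1,d,h])+r2.apply([L2x,0,L2])+r3.apply([L3x,d2*0,L3z])+r5.apply([Lt,d2,0])
    # tool: y along r5 x; j6 about it
    r6=r5*E("x",s6*j[5]+o6)
    T=np.array([[0,1,0],[0,0,1.],[1,0,0]]).T # tool y->x, z->y.. 
    return p,r6*R.from_matrix(np.array([[0,1,0],[0,0,1],[1,0,0]]))
def fit():
    best=None
    for s4 in(1,-1):
      for s6 in(1,-1):
        for o6 in(0,90,180,270):
          x0=np.array([.0,-.1,.3,0,.35,.35,0,.2,o6,0,0,0.])
          U=lambda x:[*x[:8],s4,s6,*x[8:]]
          def f(x):
            e=[]
            for j,p,o in S:
                P,r=fk(j,U(x)); e+=list((P-p)*100)+list((R.from_euler("xyz",o,degrees=True).inv()*r).as_rotvec(degrees=True)*.1)
            return np.concatenate([e,.0005*(x-x0)[:8]])
          r=least_squares(f,x0)
          if best is None or r.cost<best[0]: best=(r.cost,U(r.x),r.fun)
    return best
if __name__=="__main__":
    c,k,f=fit(); print(c,np.round(k,4).tolist()); print(np.round(f[:-8].reshape(-1,6),2)); np.save("k.npy",k)
E
python3 kin.py
```

```text
0.0071705405174123426 [0.0001, 0.0003, 0.1981, -0.0004, 0.6021, 0.4638, 0.0001, 0.3778, -1.0, -1.0, -89.9762, 0.0073, 0.0202, -0.1922]
[[ 0.02 -0.    0.02  0.    0.    0.  ]
 [-0.01  0.01 -0.02  0.    0.    0.  ]
 [ 0.02  0.02  0.01 -0.   -0.01 -0.  ]
 [-0.01 -0.    0.03  0.   -0.   -0.01]
 [ 0.02 -0.02  0.05 -0.    0.01 -0.01]
 [ 0.03 -0.01 -0.02  0.   -0.    0.  ]
 [-0.03  0.02 -0.04  0.01  0.    0.  ]
 [-0.03 -0.01 -0.03  0.   -0.    0.  ]
 [-0.    0.   -0.   -0.    0.   -0.  ]]
```

The kinematics fit is sub-millimetre. Next I'll search IK for B's handle grasp and pull arc in both half-turn variants.

```bash
cat > ik.py <<'E'
from kin import *
k=np.load("k.npy")
LO=np.array([-176,-82,-58.2,-173.8,-174.7,-.2]);LO=np.array([-176,-82,-58.2,-173.8,-174.7,-173.6]);HI=np.array([176,121.7,71.7,95.5,-.2,173.6])
def ik(p,r,j0):
    def f(j):
        P,q=fk(j,k); return np.r_[(P-p)*100,(r.inv()*q).as_rotvec()*20]
    s=least_squares(f,np.clip(j0,LO+.1,HI-.1),bounds=(LO,HI),max_nfev=60); return s.x,np.sqrt(2*s.cost)
def allik(p,r,n=25,seed=0):
    g=np.random.default_rng(seed); out=[]
    for i in range(n):
        j,e=ik(p,r,g.uniform(np.maximum(LO,[-60,-30,-58,-173,-120,-173]),np.minimum(HI,[90,60,40,95,-5,173])))
        if e<.02 and not any(np.abs(j-o).max()<1 for o in out): out.append(j)
    return out
E
python3 - <<'E'
from ik import *
g=np.array([.5885,.158,.112])
for t in(0,15,25,35,45):
  for flip in(0,180):
    r=rot(-11,t)*R.from_euler("y",flip,degrees=True); y=r.as_matrix()[:,1]
    for o in allik(g+.0188*y,r): print(t,flip,np.round(o,0))
E
```

```text
0 0 [  33.   21.  -18.    0.  -51. -134.]
0 180 [ 33.  21. -18.   0. -51.  46.]
15 0 [  39.   15.  -38.   24.  -30. -160.]
15 180 [ 39.  15. -38.  24. -30.  20.]
25 0 [ 28.  11. -55.  77. -16. 157.]
25 180 [ 28.  11. -55.  77. -16. -23.]
```

```bash
python3 - <<'E'
from ik import *
q=[.7113,.1712,-.193]
for t in(10,):
  for lag in (0,.5,1):
    j=None
    for a in(0,.2,.4,.6,.8,1.0,1.2,1.4,1.55):
        r=rot(-11-np.degrees(a)*(1-.5*lag),t)*R.from_euler("y",180,degrees=True); y=r.as_matrix()[:,1]
        P=door(q,a,.13,.046,.118)+.0188*y
        if j is None: j=[33,21,-18,0,-51,46]
        j,e=ik(P,r,j); print(t,lag,a,np.round(j,0),round(e,3))
E
```

```text
10 0 0 [ 38.  16. -30.  12. -38.  32.] 0.0
10 0 0.2 [ 41.  16. -31.  14. -39.  16.] 0.0
10 0 0.4 [ 45.  16. -31.  15. -42.   0.] 0.0
10 0 0.6 [ 48.  16. -30.  14. -45. -13.] 0.0
10 0 0.8 [ 50.  18. -27.  13. -48. -26.] 0.0
10 0 1.0 [ 52.  20. -24.  11. -52. -37.] 0.0
10 0 1.2 [ 53.  22. -19.   9. -56. -48.] 0.0
10 0 1.4 [ 53.  25. -14.   7. -60. -58.] 0.0
10 0 1.55 [ 53.  27. -10.   5. -62. -65.] 0.0
10 0.5 0 [ 38.  16. -30.  12. -38.  32.] 0.0
10 0.5 0.2 [ 41.  15. -31.  14. -39.  19.] 0.0
10 0.5 0.4 [ 45.  15. -32.  15. -41.   6.] 0.0
10 0.5 0.6 [ 48.  16. -31.  15. -43.  -5.] 0.0
10 0.5 0.8 [ 50.  17. -29.  14. -46. -16.] 0.0
10 0.5 1.0 [ 52.  19. -26.  13. -49. -25.] 0.0
10 0.5 1.2 [ 54.  21. -22.  11. -52. -34.] 0.0
10 0.5 1.4 [ 54.  23. -18.  10. -55. -42.] 0.0
10 0.5 1.55 [ 54.  25. -14.   9. -58. -47.] 0.0
10 1 0 [ 38.  16. -30.  12. -38.  32.] 0.0
10 1 0.2 [ 41.  15. -32.  14. -39.  22.] 0.0
10 1 0.4 [ 44.  15. -33.  15. -40.  12.] 0.0
10 1 0.6 [ 47.  15. -32.  15. -41.   3.] 0.0
10 1 0.8 [ 50.  16. -31.  15. -43.  -5.] 0.0
10 1 1.0 [ 53.  17. -29.  14. -45. -12.] 0.0
10 1 1.2 [ 54.  19. -26.  13. -48. -19.] 0.0
10 1 1.4 [ 55.  22. -22.  13. -50. -24.] 0.0
10 1 1.55 [ 55.  23. -18.  12. -52. -28.] 0.0
```

```bash
python3 - <<'E'
from h import *
q=[.7113,.1712,-.193]; y=rot(169,-10).as_matrix()[:,1]
T=door(q,0,.13,.046,.118)+.0188*y; s=T-.08*y; print(T,s)
plan([([.45,.08,.24],-6,0,6),([.45,.08,.24],56,0,9),([.47,.10,.24],118,0,9),(s*.5+np.array([.47,.1,.24])*.5,169,0,8),(s,169,-10,4)],.4)
E
```

```text
[0.59169464 0.15738765 0.09948561] [0.57805801 0.16003834 0.17827023]
[[-1,-1.4,0.1,-0.2,0,4.9,0.4],[-1.2,-1.4,0.1,-0.3,0,4.9,0.4],[-1.2,-1.2,0.1,-0.2,0,4.9,0.4],[-1.4,-1.1,0.1,-0.2,0,4.9,0.4],[-1.4,-1,0,-0.3,0,4.9,0.4],[-1.5,-0.9,0.1,-0.2,0,4.9,0.4],[0,0,0,0,-6.9,0,0.4],[0,0,0,0,-6.9,0,0.4],[0,0,0,0,-6.9,0,0.4],[0,0,0,0,-6.9,0,0.4],[0,0,0,0,-6.9,0,0.4],[0,0,0,0,-6.8,0,0.4]]
[[0,0,0,0,-6.9,0,0.4],[0,0,0,0,-6.9,0,0.4],[0,0,0,0,-6.9,0,0.4],[0.3,0,-0.1,0,-6.9,0,0.4],[0.3,0,0,0,-6.9,0,0.4],[0.3,0,-0.2,0,-6.9,0,0.4],[0.3,0,-0.1,0,-6.9,0,0.4],[0.2,0,-0.2,0,-6.9,0,0.4],[0.2,0,-0.2,0,-6.8,0,0.4],[0.2,0,-0.3,0,-6.9,0,0.4],[0.2,0,-0.3,0,-6.9,0,0.4],[0.1,0,-0.2,0,-6.9,0,0.4]]
[[0,0.4,-0.8,0,-6.4,0,0.4],[-0.1,0.4,-0.8,0,-6.4,0,0.4],[-0.1,0.4,-0.7,0,-6.3,0,0.4],[-0.2,0.3,-0.8,0,-6.4,0,0.4],[-0.4,0.4,-0.7,0,-6.4,0,0.4],[-0.4,0.4,-0.6,0,-6.4,0,0.4],[-0.4,0.4,-0.7,0,-6.3,0,0.4],[-0.6,0.4,-0.5,0,-6.4,0,0.4],[-1.2,0.8,-1,0,0,2.5,0.4],[-1.1,0.8,-1,0,0,2.5,0.4],[-1.1,0.8,-1,0,0,2.5,0.4],[-1.1,1,-1,0,0,2.5,0.4]]
end [0.57828627 0.15983537 0.17781753] [-90.01916056   9.97800548 168.97397826] fingers y [ 0.17013558 -0.0328105  -0.98487428]
```

```bash
python3 -m pendant '[[[-1,-1.4,0.1,-0.2,0,4.9,0.4],[-1.2,-1.4,0.1,-0.3,0,4.9,0.4],[-1.2,-1.2,0.1,-0.2,0,4.9,0.4],[-1.4,-1.1,0.1,-0.2,0,4.9,0.4],[-1.4,-1,0,-0.3,0,4.9,0.4],[-1.5,-0.9,0.1,-0.2,0,4.9,0.4],[0,0,0,0,-6.9,0,0.4],[0,0,0,0,-6.9,0,0.4],[0,0,0,0,-6.9,0,0.4],[0,0,0,0,-6.9,0,0.4],[0,0,0,0,-6.9,0,0.4],[0,0,0,0,-6.8,0,0.4]]]'; python3 -c "from h import *;st()"
```

```text
clock: 18.12
tool_pos: [0.4685, 0.0713, 0.2339]
orientation: [-93.4, -3.5, 35.1]
force: [-0.2, -0.6, -0.1]
opening: 0.0354
t 18.12 pos [0.4685 0.0713 0.2339] rpy [-93.4  -3.5  35.1] F [-0.19 -0.63 -0.12] j [ 35.5  -2.2 -28.    4.  -60.9 -92.4] op 0.0354
```

```bash
python3 -m pendant '[[[0,0,0,0,-6.9,0,0.4],[0,0,0,0,-6.9,0,0.4],[0,0,0,0,-6.9,0,0.4],[0.3,0,-0.1,0,-6.9,0,0.4],[0.3,0,0,0,-6.9,0,0.4],[0.3,0,-0.2,0,-6.9,0,0.4],[0.3,0,-0.1,0,-6.9,0,0.4],[0.2,0,-0.2,0,-6.9,0,0.4],[0.2,0,-0.2,0,-6.8,0,0.4],[0.2,0,-0.3,0,-6.9,0,0.4],[0.2,0,-0.3,0,-6.9,0,0.4],[0.1,0,-0.2,0,-6.9,0,0.4]]]'; python3 - <<'E'
from h import *
st()
q=[.7113,.1712,-.193]; y=rot(169,-10).as_matrix()[:,1]
T=door(q,0,.13,.046,.118)+.0188*y; s=T-.08*y
plan([(s,169,-10,11)],.4)
E
```

```text
clock: 19.12
tool_pos: [0.4882, 0.0911, 0.2353]
orientation: [-93.9, 3.0, 117.6]
force: [-0.1, 0.2, -0.1]
opening: 0.035
t 19.12 pos [0.4882 0.0911 0.2353] rpy [-93.9   3.  117.6] F [-0.14  0.23 -0.08] j [ 36.1   0.2 -25.5   4.  -61.  -10.3] op 0.035
[[0.2,0.6,-1,-0.2,-4.7,0.4,0.4],[0.1,0.6,-1,-0.2,-4.6,0.5,0.4],[0.1,0.5,-1,-0.2,-4.7,0.4,0.4],[0,0.6,-1,-0.2,-4.7,0.5,0.4],[-0.1,0.6,-0.9,-0.2,-4.6,0.4,0.4],[-0.2,0.6,-1,-0.2,-4.7,0.4,0.4],[-0.3,0.6,-1,-0.2,-4.7,0.5,0.4],[-0.3,0.6,-0.9,-0.2,-4.6,0.4,0.4],[-0.4,0.6,-0.9,-0.2,-4.7,0.4,0.4],[-0.4,0.6,-0.9,-0.2,-4.7,0.5,0.4],[-0.5,0.6,-0.8,-0.2,-4.6,0.4,0.4]]
end [0.57762841 0.16045052 0.1786832 ] [-90.02915745   9.98997827 168.98091459] fingers y [ 0.17037489 -0.03265797 -0.98483798]
```

```bash
python3 -m pendant '[[[0.2,0.6,-1,-0.2,-4.7,0.4,0.4],[0.1,0.6,-1,-0.2,-4.6,0.5,0.4],[0.1,0.5,-1,-0.2,-4.7,0.4,0.4],[0,0.6,-1,-0.2,-4.7,0.5,0.4],[-0.1,0.6,-0.9,-0.2,-4.6,0.4,0.4],[-0.2,0.6,-1,-0.2,-4.7,0.4,0.4],[-0.3,0.6,-1,-0.2,-4.7,0.5,0.4],[-0.3,0.6,-0.9,-0.2,-4.6,0.4,0.4],[-0.4,0.6,-0.9,-0.2,-4.7,0.4,0.4],[-0.4,0.6,-0.9,-0.2,-4.7,0.5,0.4],[-0.5,0.6,-0.8,-0.2,-4.6,0.4,0.4],[0,0,0,0,0,0,0.4]]]'; python3 - <<'E'
from plant import *
import cv2
from h import *; st()
o=ctrl.get_obs(); s=snapshot("wrist"); im=s["image"][:,:,::-1].copy()
M=np.array(s["mount"]); r=R.from_euler("xyz",o["orientation"],degrees=True)
q=[.7113,.1712,-.193]
for nm,P in(("hnd top",door(q,0,.13,.046,.145)),("hnd bot",door(q,0,.13,.046,.075)),("grasp",door(q,0,.13,.046,.118)),("free top",door(q,0,.206,.006,.169))):
    t=r.inv().apply(P-o["tool_pos"]); c=np.linalg.inv(M)@[*t,1]; p=s["camera_matrix"]@c[:3]; p=p[:2]/p[2]; print(nm,np.round(t*1000,1),np.round(p,1)); cv2.circle(im,(int(p[0]),int(p[1])),3,(0,0,255),1)
cv2.imwrite("pics/w6.png",im)
y=rot(169,-10).as_matrix()[:,1]
T=door(q,0,.13,.046,.118)+.0188*y
plan([(T,169,-10,8)],.4)
E
```

```text
clock: 20.12
tool_pos: [0.5784, 0.1602, 0.1775]
orientation: [-89.9, 10.0, 168.9]
force: [0.3, 0.4, -0.1]
opening: 0.0352
t 20.12 pos [0.5784 0.1602 0.1775] rpy [-89.9  10.  168.9] F [ 0.33  0.38 -0.11] j [ 39.   10.6 -24.7  10.2 -48.8  33.6] op 0.0352
hnd top [-4.5 33.8  0.1] [320.7 223.9]
hnd bot [7.600e+00 1.027e+02 1.000e-01] [320.1 211. ]
grasp [ 0.1 60.4  0.1] [320.4 218. ]
free top [-48.2  17.2  76.1] [444.3 166.4]
[[0,1,0,0,-0.1,0,0.4],[0,1,0,0,0,0,0.4],[0,1,0,0,-0.1,0,0.4],[0,1,0,0,0,0,0.4],[0,1,0,-0.1,-0.1,0,0.4],[0,1,0,0,0,0.1,0.4],[0,1,0,0,-0.1,0,0.4],[0,1,0,0,0,0,0.4]]
end [0.59148768 0.15695911 0.09912963] [-90.00245396  10.03105856 168.99478385] fingers y [ 0.17098693 -0.03320901 -0.98471348]
```

View pics/w6.png

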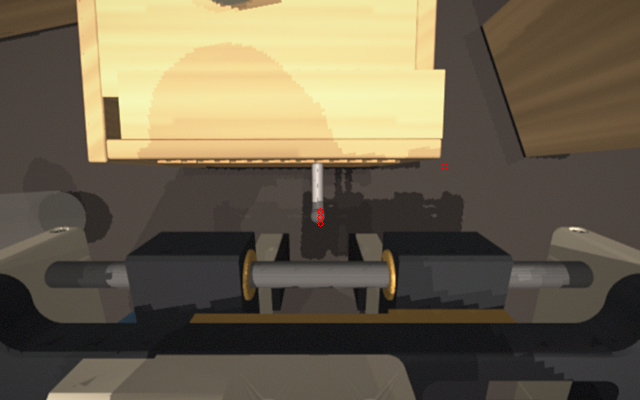

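The wrist view shows the bar top at px (318,215), against a prediction of (321,224). So the handle is about 3 to 4 mm farther forward than fitted. I'll shift by that, descend and grip.

```bash
python3 -m pendant '[[[-0.2,1,0,0,0,0,0.4],[-0.1,1,0,0,0,0,0.4],[0,1,0,0,0,0,0.4],[0,1,0,0,0,0,0.4],[0,1,0,0,0,0,0.4],[0,1,0,0,0,0,0.4],[0,1,0,0,0,0,0.4],[0,0.9,0,0,0,0,0.4],[0,0,0,0,0,0,0.4]]]'; python3 - <<'E'
from plant import *
import cv2
from h import *; st()
im=snapshot("wrist")["image"][:,:,::-1]; cv2.imwrite("pics/w7.png",im)
s=snapshot("scene")["image"][:,:,::-1]
cv2.imwrite(f"pics/scene7.png",cv2.resize(s[180:330,200:400],None,fx=3,fy=3,interpolation=2))
E
```

```text
clock: 20.92
tool_pos: [0.5941, 0.1558, 0.0982]
orientation: [-89.8, 9.8, 168.7]
force: [-0.2, -0.4, -0.6]
opening: 0.0351
t 20.92 pos [0.5941 0.1558 0.0982] rpy [-89.8   9.8 168.7] F [-0.22 -0.39 -0.61] j [ 37.4  16.7 -29.1  12.1 -38.4  32.1] op 0.0351
```

View pics/w7.png

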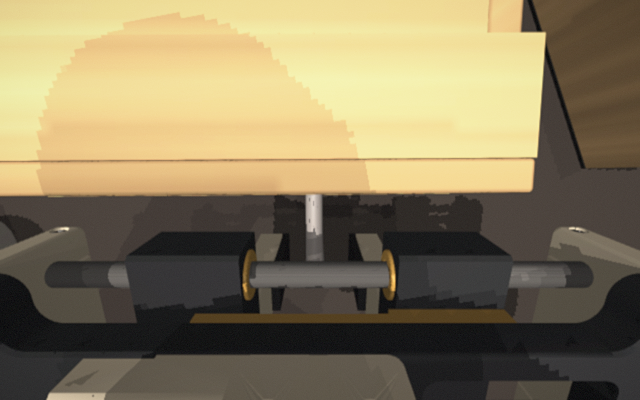

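View pics/scene7.png

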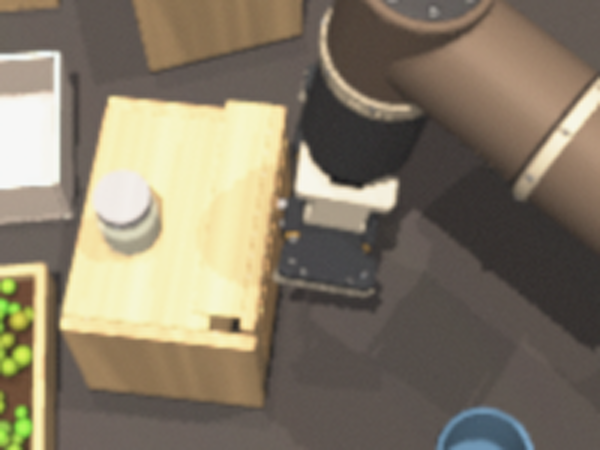

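The stub passes between the pads at about (314,225), so the bar is between the fingers. Now close.

```bash
python3 -m pendant '[[[0,0,0,0,0,0,0.2],[0,0,0,0,0,0,0.1],[0,0,0,0,0,0,0.05],[0,0,0,0,0,0,0],[0,0,0,0,0,0,0],[0,0,0,0,0,0,0],[0,0,0,0,0,0,0],[0,0,0,0,0,0,0]]]'; python3 -c "from h import *;st()"
```

```text
clock: 21.68
tool_pos: [0.5955, 0.1576, 0.1013]
orientation: [-90.0, 10.1, 168.7]
force: [-0.9, 5.2, 0.5]
opening: 0.0092
t 21.68 pos [0.5955 0.1576 0.1013] rpy [-90.   10.1 168.7] F [-0.87  5.23  0.5 ] j [ 37.4  16.5 -28.9  12.1 -38.5  32.2] op 0.0092
```

```bash
cat > arc.py <<'E'
from h import *
import sys
def arc(das,hand=0,p=None,r=None):
    q=[.7113+.003*np.cos(-.193),.1712+.003*np.sin(-.193),-.193]; H=door(q,0,0,0,0)
    from plant import ctrl
    o=ctrl.get_obs(); p=o["tool_pos"]; r=R.from_euler("xyz",o["orientation"],degrees=True)
    for n,da in das:
        dR=R.from_euler("z",-da); p2=dR.apply(p-H)+H; d=r.inv().apply(p2-p)*100; w=(r.inv()*dR*r).as_rotvec(degrees=True)
        print(n,da,np.round(d,3),np.round(w,2))
    v=p-H; print("radius",np.hypot(*v[:2]),"exp",np.hypot(.13,.046))
if __name__=="__main__":
    st(); arc([(1,.01),(1,.02),(1,.03),(1,.035)])
E
python3 arc.py
```

```text
t 21.68 pos [0.5955 0.1576 0.1013] rpy [-90.   10.1 168.7] F [-0.87  5.23  0.5 ] j [ 37.4  16.5 -28.9  12.1 -38.5  32.2] op 0.0092
1 0.01 [ 0.127 -0.022 -0.042] [0.1  0.56 0.  ]
1 0.02 [ 0.254 -0.045 -0.086] [0.2  1.13 0.  ]
1 0.03 [ 0.38  -0.067 -0.13 ] [0.3  1.69 0.  ]
1 0.035 [ 0.443 -0.078 -0.153] [0.35 1.97 0.  ]
radius 0.135695996629582 exp 0.13789851340750559
```

```bash
python3 -m pendant '[[[0.13,-0.02,-0.04,0.1,0.56,0,0],[0.13,-0.02,-0.04,0.1,0.56,0,0],[0.13,-0.02,-0.04,0.1,0.56,0,0],[0.13,-0.02,-0.04,0.1,0.56,0,0],[0.13,-0.02,-0.04,0.1,0.56,0,0],[0.13,-0.02,-0.04,0.1,0.56,0,0]]]';python3 -m pendant '[[[0.13,-0.02,-0.04,0.1,0.56,0,0],[0.13,-0.02,-0.04,0.1,0.56,0,0],[0.13,-0.02,-0.04,0.1,0.56,0,0],[0.13,-0.02,-0.04,0.1,0.56,0,0],[0.13,-0.02,-0.04,0.1,0.56,0,0],[0.13,-0.02,-0.04,0.1,0.56,0,0]]]'; python3 arc.py
```

```text
clock: 22.18
tool_pos: [0.5887, 0.1617, 0.1012]
orientation: [-90.1, 10.1, 165.2]
force: [-0.4, 6.5, 1.6]
opening: 0.0094
clock: 22.68
tool_pos: [0.582, 0.1662, 0.1013]
orientation: [-90.1, 10.1, 161.8]
force: [3.6, 4.1, 1.9]
opening: 0.0088
t 22.68 pos [0.582  0.1662 0.1013] rpy [-90.1  10.1 161.8] F [3.61 4.13 1.88] j [ 39.5  16.  -30.2  13.5 -39.1  22.1] op 0.0088
1 0.01 [ 0.127 -0.023 -0.042] [0.1  0.56 0.  ]
1 0.02 [ 0.254 -0.045 -0.085] [0.2  1.13 0.  ]
1 0.03 [ 0.38  -0.068 -0.13 ] [0.3  1.69 0.  ]
1 0.035 [ 0.443 -0.079 -0.152] [0.35 1.97 0.  ]
radius 0.13572346971694688 exp 0.13789851340750559
```

```bash
python3 -m pendant '[[[0.25,-0.04,-0.09,0.2,1.13,0,0],[0.25,-0.04,-0.09,0.2,1.13,0,0],[0.25,-0.04,-0.09,0.2,1.13,0,0],[0.25,-0.04,-0.09,0.2,1.13,0,0],[0.25,-0.04,-0.09,0.2,1.13,0,0],[0.25,-0.04,-0.09,0.2,1.13,0,0]]]'; python3 arc.py; python3 - <<'E'
from plant import *
import cv2
im=snapshot("wrist")["image"][:,:,::-1]; cv2.imwrite("pics/w8.png",im)
E
```

```text
clock: 23.18
tool_pos: [0.5697, 0.1763, 0.1013]
orientation: [-90.0, 10.1, 154.9]
force: [2.9, 2.5, 4.3]
opening: 0.0095
t 23.18 pos [0.5697 0.1763 0.1013] rpy [-90.   10.1 154.9] F [2.87 2.5  4.27] j [ 41.6  15.8 -30.9  14.4 -40.2  12.5] op 0.0095
1 0.01 [ 0.127 -0.023 -0.041] [0.1  0.56 0.  ]
1 0.02 [ 0.254 -0.045 -0.084] [0.2  1.13 0.  ]
1 0.03 [ 0.38  -0.068 -0.128] [0.3  1.69 0.  ]
1 0.035 [ 0.443 -0.079 -0.151] [0.35 1.97 0.  ]
radius 0.1356643829942308 exp 0.13789851340750559
```

View pics/w8.png

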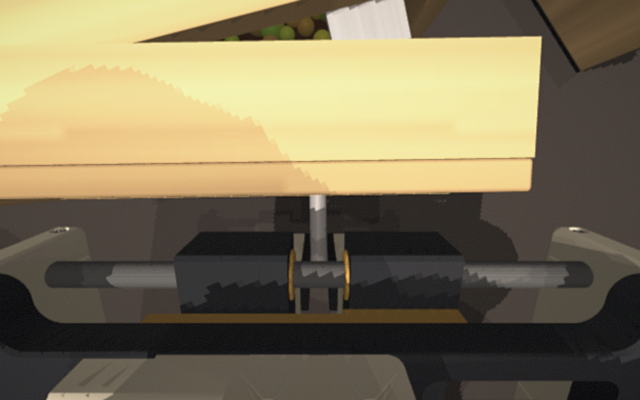

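The door is off its catch, gripped at the bar, with an open gap showing at the top of the image. I'll continue along the arc.

```bash
python3 -m pendant '[[[0.38,-0.07,-0.13,0.3,1.69,0,0],[0.38,-0.07,-0.13,0.3,1.69,0,0],[0.38,-0.07,-0.13,0.3,1.69,0,0],[0.38,-0.07,-0.13,0.3,1.69,0,0],[0.38,-0.07,-0.13,0.3,1.69,0,0],[0.38,-0.07,-0.13,0.3,1.69,0,0],[0.38,-0.07,-0.13,0.3,1.69,0,0],[0.38,-0.07,-0.13,0.3,1.69,0,0],[0.38,-0.07,-0.13,0.3,1.69,0,0],[0.38,-0.07,-0.13,0.3,1.69,0,0]]]'; python3 arc.py
```

```text
clock: 24.07
tool_pos: [0.5442, 0.2078, 0.1013]
orientation: [-90.0, 10.1, 137.8]
force: [3.2, 0.8, 3.1]
opening: 0.0093
t 24.07 pos [0.5442 0.2078 0.1013] rpy [-90.   10.1 137.8] F [3.17 0.75 3.06] j [ 46.5  16.3 -30.1  14.5 -44.3  -9.2] op 0.0093
1 0.01 [ 0.127 -0.023 -0.042] [0.1  0.56 0.  ]
1 0.02 [ 0.254 -0.045 -0.084] [0.2  1.13 0.  ]
1 0.03 [ 0.381 -0.068 -0.129] [0.3  1.69 0.  ]
1 0.035 [ 0.444 -0.079 -0.151] [0.35 1.97 0.  ]
radius 0.13580620696783796 exp 0.13789851340750559
```

```bash
python3 -m pendant '[[[0.38,-0.07,-0.13,0.3,1.69,0,0],[0.38,-0.07,-0.13,0.3,1.69,0,0],[0.38,-0.07,-0.13,0.3,1.69,0,0],[0.38,-0.07,-0.13,0.3,1.69,0,0],[0.38,-0.07,-0.13,0.3,1.69,0,0],[0.38,-0.07,-0.13,0.3,1.69,0,0],[0.38,-0.07,-0.13,0.3,1.69,0,0],[0.38,-0.07,-0.13,0.3,1.69,0,0],[0.38,-0.07,-0.13,0.3,1.69,0,0],[0.38,-0.07,-0.13,0.3,1.69,0,0]]]';python3 -m pendant '[[[0.38,-0.07,-0.13,0.3,1.69,0,0],[0.38,-0.07,-0.13,0.3,1.69,0,0],[0.38,-0.07,-0.13,0.3,1.69,0,0],[0.38,-0.07,-0.13,0.3,1.69,0,0],[0.38,-0.07,-0.13,0.3,1.69,0,0],[0.38,-0.07,-0.13,0.3,1.69,0,0],[0.38,-0.07,-0.13,0.3,1.69,0,0],[0.38,-0.07,-0.13,0.3,1.69,0,0],[0.38,-0.07,-0.13,0.3,1.69,0,0],[0.38,-0.07,-0.13,0.3,1.69,0,0]]]'; python3 - <<'E'
from plant import *
from h import *;st()
import cv2
for n in("scene","top"):
    s=snapshot(n)["image"][:,:,::-1]
    c=s[180:390,180:430] if n=="scene" else s[100:300,150:400]
    cv2.imwrite(f"pics/{n}9.png",cv2.resize(c,None,fx=2.8,fy=2.8,interpolation=2))
E
```

```text
clock: 24.9
tool_pos: [0.529, 0.2451, 0.1013]
orientation: [-89.9, 10.1, 120.6]
force: [3.8, -0.1, 3.9]
opening: 0.0092
clock: 25.73
tool_pos: [0.5254, 0.2849, 0.1013]
orientation: [-89.9, 10.2, 103.4]
force: [1.1, 0.1, 3.7]
opening: 0.009
t 25.73 pos [0.5254 0.2849 0.1013] rpy [-89.9  10.2 103.4] F [1.07 0.07 3.73] j [ 52.2  21.7 -20.    9.5 -55.2 -44.7] op 0.009
```

View pics/scene9.png

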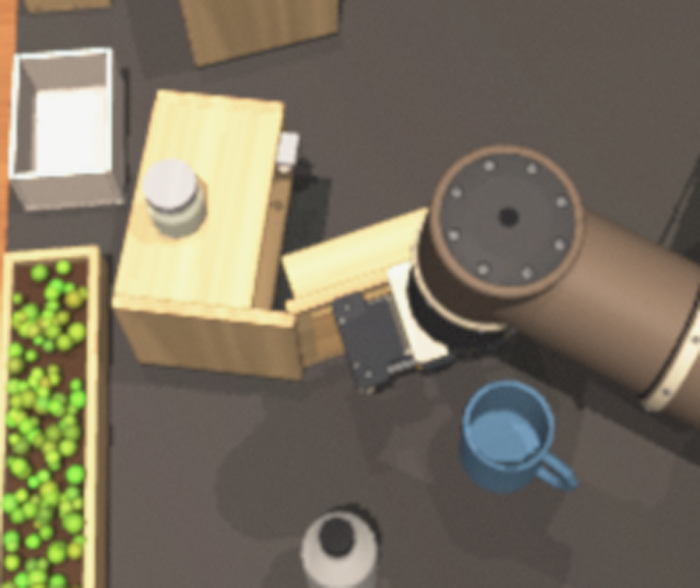

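View pics/top9.png

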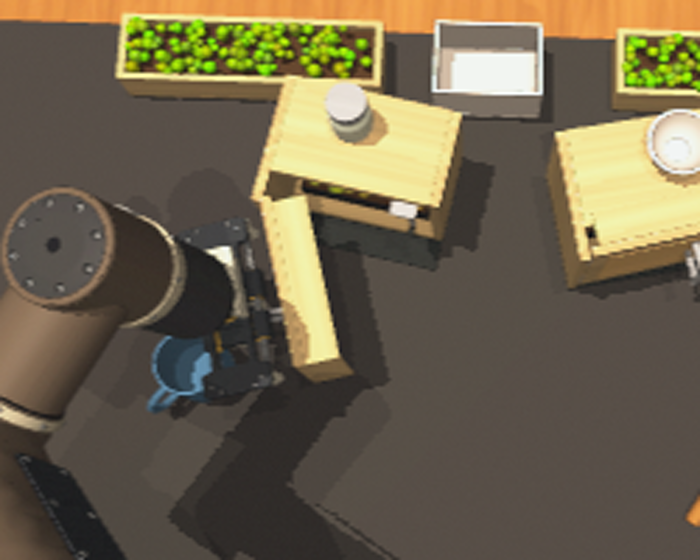

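Door B is at about 65° and all other items are untouched. The mug edge stays clear, so I'll continue about 20° more.

```bash
python3 -m pendant '[[[0.38,-0.07,-0.13,0.3,1.69,0,0],[0.38,-0.07,-0.13,0.3,1.69,0,0],[0.38,-0.07,-0.13,0.3,1.69,0,0],[0.38,-0.07,-0.13,0.3,1.69,0,0],[0.38,-0.07,-0.13,0.3,1.69,0,0],[0.38,-0.07,-0.13,0.3,1.69,0,0],[0.38,-0.07,-0.13,0.3,1.69,0,0],[0.38,-0.07,-0.13,0.3,1.69,0,0],[0.38,-0.07,-0.13,0.3,1.69,0,0],[0.25,-0.04,-0.09,0.2,1.13,0,0],[0.25,-0.04,-0.09,0.2,1.13,0,0],[0.25,-0.04,-0.09,0.2,1.13,0,0]]]'; python3 - <<'E'
from plant import *
from h import *;st()
import cv2
for n in("scene","top"):
    s=snapshot(n)["image"][:,:,::-1]
    c=s[180:390,180:430] if n=="scene" else s[100:300,150:400]
    cv2.imwrite(f"pics/{n}10.png",cv2.resize(c,None,fx=2.8,fy=2.8,interpolation=2))
E
```

```text
clock: 26.83
tool_pos: [0.5352, 0.3285, 0.1013]
orientation: [-89.8, 10.2, 84.6]
force: [-5.6, 2.5, 7.4]
opening: 0.009
t 26.83 pos [0.5352 0.3285 0.1013] rpy [-89.8  10.2  84.6] F [-5.58  2.46  7.44] j [ 52.6  26.  -11.5   6.  -61.4 -61.3] op 0.009
```

View pics/scene10.png

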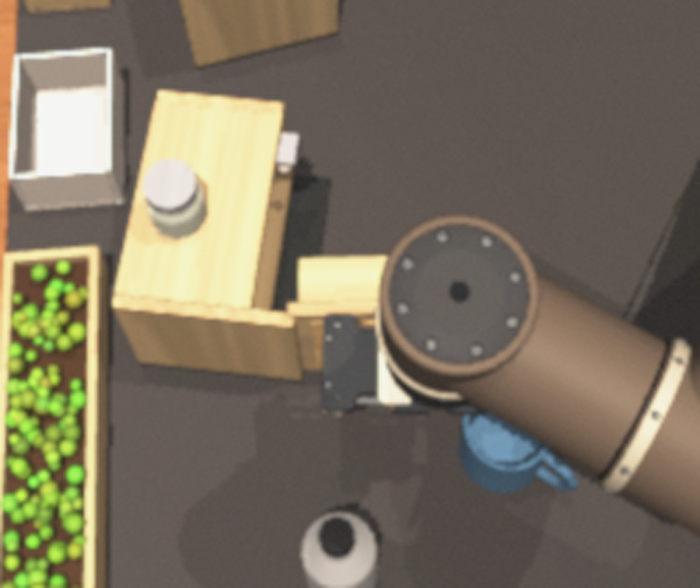

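View pics/top10.png

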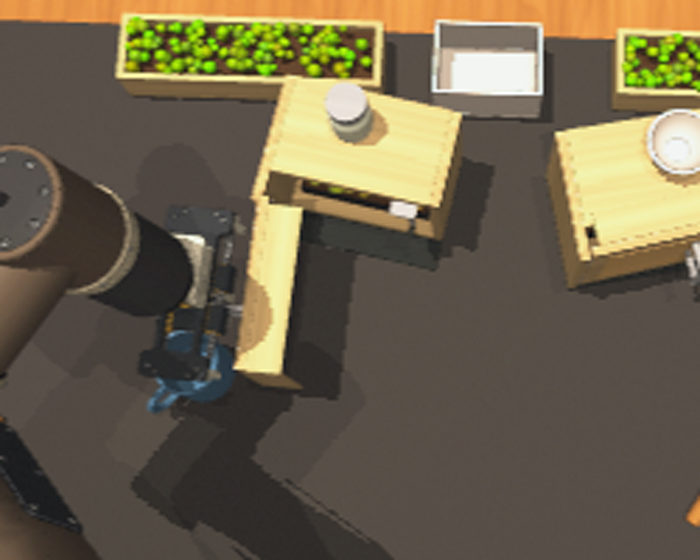

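```bash
python3 -m pendant '[[[0.25,-0.04,-0.09,0.2,1.13,0,0],[0.25,-0.04,-0.09,0.2,1.13,0,0],[0,0,0,0,0,0,0],[0,0,0,0,0,0,0],[0,0,0,0,0,0,0.1],[0,0,0,0,0,0,0.2],[0,0,0,0,0,0,0.3],[0,0,0,0,0,0,0.3],[0,0,0,0,0,0,0.3],[0,0,0,0,0,0,0.3]]]'; python3 - <<'E'
from plant import *
from h import *;st()
import cv2
im=snapshot("wrist")["image"][:,:,::-1]; cv2.imwrite("pics/w11.png",im)
E
```

```text
clock: 27.77
tool_pos: [0.5383, 0.3332, 0.1005]
orientation: [-89.9, 10.2, 82.3]
force: [-0.6, -0.1, 0.7]
opening: 0.0259
t 27.77 pos [0.5383 0.3332 0.1005] rpy [-89.9  10.2  82.3] F [-0.57 -0.14  0.72] j [ 52.4  26.6 -10.5   5.6 -62.  -63.2] op 0.0259
```

View pics/w11.png

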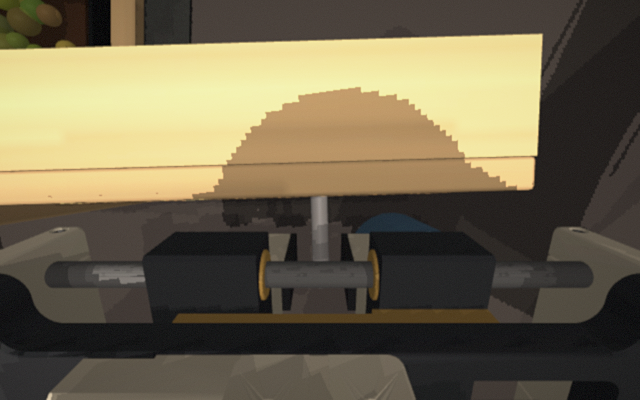

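The fingers are open on both sides of the stub and the force is near zero. Withdraw straight back along the tool axis.

```bash
python3 -m pendant '[[[0,-0.5,0,0,0,0,0.3],[0,-1,0,0,0,0,0.3],[0,-1.2,0,0,0,0,0.3],[0,-1.5,0,0,0,0,0.3],[0,-1.5,0,0,0,0,0.3],[0,-1.5,0,0,0,0,0.3],[0,-1.5,0,0,0,0,0.3],[0,-1.5,0,0,0,0,0.3],[0,-1.5,0,0,0,0,0.3],[0,-1.5,0,0,0,0,0.3],[0,-1.5,0,0,0,0,0.3],[0,-1.5,0,0,0,0,0.3]]]'; python3 - <<'E'
from h import *;st()
plan([([.40,.44,.27],82,0,8),([.28,.55,.27],100,0,6)],.3)
E
```

```text
clock: 28.82
tool_pos: [0.5424, 0.3621, 0.2623]
orientation: [-89.9, 10.1, 82.3]
force: [0.2, 0.6, 0.3]
opening: 0.0259
t 28.82 pos [0.5424 0.3621 0.2623] rpy [-89.9  10.1  82.3] F [0.16 0.58 0.32] j [ 53.7  21.8   4.5   4.8 -81.6 -62.4] op 0.0259
[[0.7,-0.2,1.9,0,0,-1.3,0.3],[0.7,-0.2,1.9,0,0.1,-1.2,0.3],[0.7,-0.2,1.9,0,0,-1.3,0.3],[0.7,-0.2,1.9,0,0.1,-1.2,0.3],[0.7,-0.1,1.9,0,0,-1.3,0.3],[0.7,-0.2,1.9,0,0,-1.3,0.3],[0.8,-0.1,1.9,0,0.1,-1.2,0.3],[0.7,-0.1,1.9,0,0,-1.3,0.3],[1.5,0,2.2,0,-3,0,0.3],[1.7,0,2.2,0,-3,0,0.3],[1.7,0,2,0,-3,0,0.3],[1.9,0,2,0,-3,0,0.3]]
[[2,0,1.9,0,-3,0,0.3],[2,0,1.7,0,-3,0,0.3]]
end [0.28024113 0.5498476  0.26983823] [-8.99853219e+01 -3.75745844e-02  9.99998470e+01] fingers y [-3.66166096e-04  6.01352652e-04 -9.99999752e-01]
```

```bash
python3 -m pendant '[[[0.7,-0.2,1.9,0,0,-1.3,0.3],[0.7,-0.2,1.9,0,0.1,-1.2,0.3],[0.7,-0.2,1.9,0,0,-1.3,0.3],[0.7,-0.2,1.9,0,0.1,-1.2,0.3],[0.7,-0.1,1.9,0,0,-1.3,0.3],[0.7,-0.2,1.9,0,0,-1.3,0.3],[0.8,-0.1,1.9,0,0.1,-1.2,0.3],[0.7,-0.1,1.9,0,0,-1.3,0.3],[1.5,0,2.2,0,-3,0,0.3],[1.7,0,2.2,0,-3,0,0.3],[1.7,0,2,0,-3,0,0.3],[1.9,0,2,0,-3,0,0.3]]]'; python3 -m pendant '[[[2,0,1.9,0,-3,0,0.3],[2,0,1.7,0,-3,0,0.3],[0,0,0,0,0,0,0.3],[0,0,0,0,0,0,0.3]]]'; python3 - <<'E'
from plant import *
from h import *;st()
import cv2
for n in("scene","top"):
    s=snapshot(n)["image"][:,:,::-1]; cv2.imwrite(f"pics/{n}12.png",s)
a=cv2.imread("pics/scene12.png"); cv2.imwrite("pics/sc12.png",cv2.resize(a[80:400,200:420],None,fx=1.8*1.0,fy=1.8,interpolation=2))
q=[.7113+.003*np.cos(-.193),.1712+.003*np.sin(-.193),-.193]
for x in(1.4,1.5,1.57): print(x,[np.round(proj("top",P),1) for P in(door(q,x,.206,.006,.169),door(q,x,.13,.046,.145))],[np.round(proj("scene",P),1) for P in(door(q,x,.206,.006,.169),door(q,x,.13,.046,.145))])
a=cv2.imread("pics/top12.png"); cv2.imwrite("pics/t12.png",cv2.resize(a[120:250,170:440],None,fx=2.9,fy=2.9,interpolation=2))
E
```

```text
clock: 29.82
tool_pos: [0.319, 0.514, 0.2694]
orientation: [-90.0, -0.1, 94.1]
force: [1.2, -0.4, -0.1]
opening: 0.0258
clock: 30.15
tool_pos: [0.2792, 0.5506, 0.2687]
orientation: [-90.0, -0.0, 100.1]
force: [1.2, -0.4, -0.0]
opening: 0.0265
t 30.15 pos [0.2792 0.5506 0.2687] rpy [-90.   -0.  100.1] F [ 1.16 -0.39 -0.02] j [ 81.2  13.8  -3.3  -0.1 -72.9 -71. ] op 0.0265
1.4 [array([236.5, 232.1]), array([227.9, 209.1])] [array([365.4, 286.4]), array([335.3, 307.3])]
1.5 [array([230. , 231.2]), array([224.1, 207.3])] [array([365.7, 294.5]), array([333.6, 312.6])]
1.57 [array([225.5, 230.3]), array([221.6, 205.9])] [array([365.4, 300.3]), array([332.1, 316.2])]
```

View pics/t12.png

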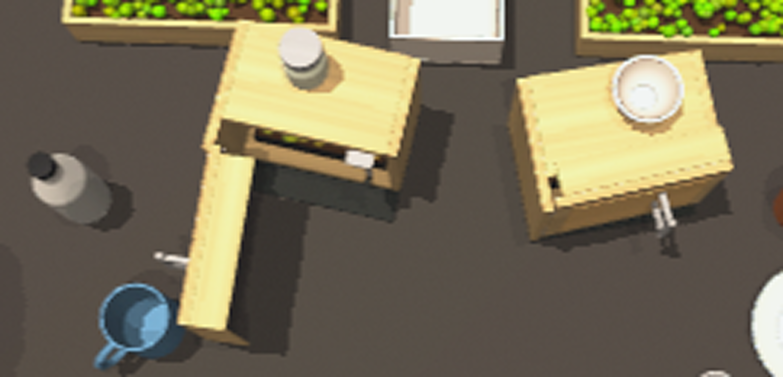

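View pics/sc12.png

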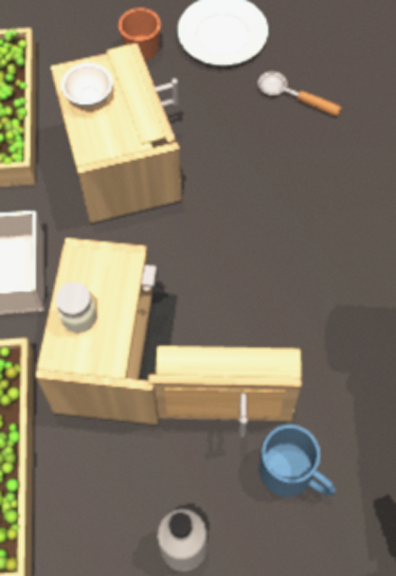

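The top view puts door B's corner at about (232,232), an angle of roughly 1.48 rad. Door A's handle is still at about (297,126) in the scene view, unchanged. The mug is at (361,330), and the bowl, jar and other items are where they were. I'll hand in.

```bash
python3 -c "
from plant import ctrl
print(ctrl.close_job())"
```

```text
the job is handed in; nothing more can be done
None
```

Both doors are done, and the job was handed in at about 30 s on the robot's clock, with the arm clear of everything.

- **Cupboard A:** I pushed the open door with the shut fingers in small steps. The force rose to about 6 N over the roller, then dropped to zero as the door snapped in. About 5 mm further on, the fingers met the stop at a reading of about 3.6 N; the readings at the end of each step never came near 15 N. After I backed off, the door stayed shut at about -0.04 rad, and it was still there in the last picture.
- **Cupboard B:** I gripped the handle, pulled the door off its catch and swung it slowly along its arc. It was left standing at about 85° (1.48 rad) and stayed there after I let go.
- **Other things:** In the last pictures the bowl, jar, mug, bottle, plate, pot and spoon look unmoved.

Three things did not go to plan:
- **Joint limit:** My first approach to B's handle ran a wrist joint up against the edge of its range in free air. I backed out and came in with the gripper turned half round.
- **Handle position:** The wrist camera showed B's handle about 3 mm from my first fit, and I corrected for that before gripping.
- **Unseen force peak:** I only read forces at the end of each move, so the peak as B came off its catch was not recorded. The end-of-move readings for B were under 10 N.

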